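# Flip the trivet with the turner and tuck it under the keeper's weighted arm

## Robot

A 7-joint arm with a two-finger parallel gripper is mounted at the origin on a cart in front of the work surface, level with it; the furniture and walls round the work are solid. World frame = base frame: x ahead of the robot, y to its left, z up, the work surface at z = 0. Lengths are in m, angles in rad, forces in N, time in s.
With the tool pointing down it reaches from about 0.4 to 0.85 m from the base axis. Payload 4.5 kg.
Tool frame: the origin (TCP) lies midway between the tips of the shut fingers; the grasp point (between the pads) lies 19 mm behind it (r.hold_point_z is the distance from the TCP to the grasp point, in m); z points along the fingers, y is the direction in which the jaws open and shut (so a half turn about z gives the same grasp; the last joint's range is limited). The gripper opens to 88 mm and grips with 3 to 60 N. Pads are 18 mm wide; open, the fingers measure 123 mm over their backs; the gripper's body (75 mm by 187 mm) begins 45 mm behind the grasp point.
Start: joints at [1.378, 0.689, -0.195, 1.565, 0.157, 0.902, -0.215], TCP at [0.141, -0.609, 0.239] pointing down, gripper open.
Joint ranges: [-3.01, 3.01], [-0.46, 2.08], [-1.47, 1.51], [0.13, 2.56], [-1, 4.14], [0.04, 2.09], [-2.66, 2.66]. Speed limits (rad/s): [2.57, 2.57, 3.14, 3.14, 3.14, 3.14, 3.14].

## Interface

Orientations are given as a unit quaternion [x, y, z, w].
In Python, from plant import r gives the robot as it stands. The module is installed in compiled form; this text tells all that it offers.
- The arm moves only by the tool move_arm, never from a script. Its arguments are lists of equal length, an entry for each row: "turn": the turn, a rotation vector about the tool's x, y, z in units of 2 pi rad (1.0 is 2 pi rad), a list of three; "dp": the shift along the tool's x, y, z in units of 2.5 cm (1.0 is 2.5 cm), a list of three; "jaw": the closure, from -1 (fully open) to 1 (shut), so that 0 is half open. In form: {"turn": [[wx, wy, wz], ...], "dp": [[x, y, z], ...], "jaw": [jaw, ...]}. A call has 1 to 10 rows; each row shifts and turns the commanded pose from where the row before left it, along the tool's axes as they then stand; what a row does not reach is not made up. A row lasts 1/12 s, in which the tool goes at most 41.7 mm and 7.16 degrees, less where a joint would pass 70% of its speed; a pose out of reach is approached as far as the arm can. A call with a number of a shift or a turn outside -1 to 1 is refused whole. A call with a gripper value outside its range is refused whole. The fingers move at their own pace and stop on an object; "newtons" is the grip in N (left out, the last holds). Time passes only in rows, so rows that do not move let the fingers close. It gives the time, the measured TCP pose, the force and the opening at its end, in the units of the state.
- r.get_state(): the state, without advancing time (a new reading comes with each control period).
- r.snapshot(name): name is "scene" or "top" or "wrist"; returns a dict with "frame" (420x560x3 uint8, blue, green, red), "mtx" (3x3 intrinsics, pixels), "origin" and "orientation" of the camera in the world; the wrist camera has in their place "tool_from_camera" (4x4, takes a point from camera to tool coordinates, whose origin is the TCP and whose axes are the flange's). Camera axes: x right, y up, looking along -z (the intrinsics and any distortion apply to the point x, -y, -z); pixel columns grow to the right and rows downward; lengths in m; the calibration is good to about 2 mm. A picture is of the moment at which its call begins: read the wrist's pose just before it. There is no depth.
- r.finish_job(): hands the job in, once; it reports no verdict.
The state is a dict: "clock": time; "q": joint angles; "qd": joint speeds; "joint_torque": joint torques, N m; "tool_pos": TCP position; "eef_rot": TCP orientation; "contact_force": force on the tool from outside, world axes, zero at the start; "moment": the same for the moment, N m; "opening": opening from 0.0 (shut) to 1.0 (fully open).
Only numpy, scipy, OpenCV 4.12 (cv2) and the standard library are available. Lean on these libraries where they do the work, as an engineer would, in place of code of your own. Each camera call takes 0.05 s, during which the arm holds its last target.

## Task

The trivet lies cork side up in front of its wooden keeper board. Take the turner, slip its blade under the trivet's rim and flip it over so that it lies blue side up on the board, then push it with the turner squarely along the board, under the weighted arm, until it is home at the back stop with the arm resting on it. Handle the trivet with the turner only, never with the gripper; leave everything else alone, and at the end set the turner down, blade down, on the free worktop clear of the trivet and the keeper.

Things in the scene. Friction and masses are not known exactly. Their poses are not given: they have to be found in the camera images.
- trivet: Square pot trivet 116x116x14 mm, 0.18 kg: 4 mm pale wooden core, 90x90x5 mm blue glazed tile with four white dots on one face, 90x90x5 mm cork pad on the other. The core's rim stands out 13 mm all round: a 5 mm high, 13 mm deep gap under it when it lies flat. Origin at its centre, z out of the blue face (down at the start), x, y along its sides. Starts 10 to 40 mm in front of the board.
- turner: Offset turner (spatula), 0.22 kg, rigid. Steel blade 100 long, 80 wide, 2.5 mm thick; a thin neck rises from its rear to a level red handle 115 long, 22 wide, 26 mm high, centre line 55 mm above the blade's underside. Origin at the centre of the blade's underside; x to the blade's front edge, z up, handle on the -x side. It stands by itself flat on its blade, handle clear of the worktop.
- turner_grip (a point): Centre of the handle part to grip: 105 mm behind the turner's origin and 55 mm above the blade's underside; handle runs along x, 22 mm wide across y.
- turner_edge (a point): Middle of the blade's front edge, at its underside, 50 mm ahead of the turner's origin along x.
- keeper: Trivet keeper, fixed to the worktop: wooden board 320 long, 160 wide, 10 mm thick, with a weighted steel arm at its far end. Origin at the middle of the board's front edge, at worktop level; x along the board in the push-in direction (roughly to the robot's left), z up. A trivet lying flat on the board has its origin 17 mm above the worktop.
- keeper_stop (a point): Middle of the back stop (two dark pillars 20 mm high, 90 mm apart), on the board's top 255 mm behind the front edge. A trivet that is fully home has its centre 197 mm behind the board's front edge.
- keeper_arm (a joint): Hinge of the weighted arm (0.15 kg), rad: 0 = down, shoe 1 mm above the bare board; grows as it lifts; falls by its own weight; about 0.12 with a trivet beneath. Hinge axis across the board, 300 mm behind the front edge, 40 mm above the worktop.
- keeper_shoe (a point): Middle of the underside of the arm's flat shoe (70 mm wide), 189 mm behind the board's front edge when down. From the shoe a lip slopes up 18 degrees towards the front edge, its end 130 mm behind that edge and about 16 mm over the board, so a trivet pushed along the board lifts the arm by itself, against a few newtons.
- spice_red: Bystander: spice jar with red cap, 45x45x106 mm, origin under its middle; leave it alone.
- dip_bowl_0: Bystander: small pale dip bowl, 82x82x34 mm, origin under its middle; leave it alone.
- dish_soap: Bystander: brown jar with white cap, 48x49x80 mm, origin under its middle; leave it alone.
- spoon_left: Bystander: steel spoon, 188x38x15 mm, origin under its middle; leave it alone.
Not all that is in view belongs to the job. Of the things shaped like the trivet, the wooden one is meant.

How it is judged:
By the outcome, as a careful person would: the job done as asked, in the order asked, and still so for the second after the job is handed in, with the robot touching nothing.
It also fails if it takes over 61 s, if anything falls off the work surface, if the arm or the gripper's body presses on something with over 40 N, if the wrist force passes 120 N, or if a joint passes its speed limit or range.

## Working session

There is one attempt and no reset: what is moved stays moved. The work goes in short steps, Python scripts to look and compute and a tool call to move; the robot and the scene stay as the last step left them, time stands still between calls to the robot, and variables do not carry over. Pictures are saved under pics/ and viewed, and the job is handed in when it is done.

Besides the shell and the picture viewer there is one more tool, called after "Call:" as a command line: name --argument value ..., lists and objects as JSON in quotes. move_arm: Moves the arm, as the interface text tells. Shifts and turns lie within -1 to 1; 1 stands for 2.5 cm of shift or 2 pi rad of turn. Its arguments: {"type":"object","properties":{"turn":{"type":"array","items":{"type":"array","items":{"type":"number","minimum":-1,"maximum":1}}},"dp":{"type":"array","items":{"type":"array","items":{"type":"number","minimum":-1,"maximum":1}}},"jaw":{"type":"array","items":{"type":"number"}},"newtons":{"type":"number"}},"required":["turn","dp","jaw"]}

```bash
ls; mkdir -p pics
cat > h.py <<'E'
import numpy as np, cv2
from scipy.spatial.transform import Rotation as R
from plant import r
def snap(n,name):
    s=r.get_state(); d=r.snapshot(n); cv2.imwrite(f'pics/{name}.png',d['frame'])
    if 'origin' in d: o=np.array(d['origin']); M=R.from_quat(d['orientation']).as_matrix() if np.size(d['orientation'])==4 else np.array(d['orientation'])
    else:
        T=np.array(d['tool_from_camera']); Rt=R.from_quat(s['eef_rot']).as_matrix()
        o=np.array(s['tool_pos'])+Rt@T[:3,3]; M=Rt@T[:3,:3]
    np.savez(f'pics/{name}.npz',o=o,M=M,K=np.array(d['mtx']),dist=np.array(d.get('dist',d.get('distortion',np.zeros(5)))))
    return d
def cast(name,px,z):
    c=np.load(f'pics/{name}.npz'); px=np.atleast_2d(px).astype(float)
    u=cv2.undistortPoints(px[:,None],c['K'],c['dist'])[:,0]
    d=np.c_[u[:,0],-u[:,1],-np.ones(len(u))]@c['M'].T
    return c['o']+d*((z-c['o'][2])/d[:,2])[:,None]
def proj(name,P):
    c=np.load(f'pics/{name}.npz'); p=(np.atleast_2d(P)-c['o'])@c['M']
    p=p*[1,-1,-1]; q=p@c['K'].T; return q[:,:2]/q[:,2:]
E
python3 - <<'E'
from h import *
for n in ['scene','top','wrist']:
    d=snap(n,n+'0'); print(n,{k:(np.shape(v) if k=='frame' else np.round(np.array(v),3).tolist()) for k,v in d.items()})
print(r.get_state(), r.hold_point_z)
E
```

```text
pics
scene {'frame': (420, 560, 3), 'mtx': [[398.435, 0.0, 288.28], [0.0, 398.435, 210.008], [0.0, 0.0, 1.0]], 'origin': [-0.18, 0.703, 0.681], 'orientation': [-0.198, 0.458, 0.804, -0.324]}
top {'frame': (420, 560, 3), 'mtx': [[462.661, 0.0, 276.064], [0.0, 462.661, 211.152], [0.0, 0.0, 1.0]], 'origin': [0.348, -0.026, 1.377], 'orientation': [0.062, -0.069, -0.704, 0.704]}
wrist {'frame': (420, 560, 3), 'mtx': [[330.814, 0.0, 281.798], [0.0, 330.814, 211.322], [0.0, 0.0, 1.0]], 'tool_from_camera': [[0.001, 0.952, 0.305, 0.079], [1.0, -0.001, -0.0, 0.0], [0.0, 0.305, -0.952, -0.146], [0.0, 0.0, 0.0, 1.0]]}
{'clock': 0.15, 'q': array([ 1.3777729 ,  0.68977315, -0.19453537,  1.56608292,  0.15731245,
        0.90250822, -0.21509595]), 'qd': array([-0.00112996, -0.00478479, -0.00136686, -0.00303175, -0.00088905,
        0.00172942,  0.00032755]), 'joint_torque': array([-1.15201401e-03, -5.27857876e+01, -1.26839608e+00, -1.53585041e+01,
       -5.24990307e-02,  3.92755901e-03,  1.15551588e-04]), 'tool_pos': array([ 0.14041168, -0.60853754,  0.23811174]), 'eef_rot': array([ 9.93570986e-01,  1.13208740e-01, -1.31913615e-04, -6.77482439e-04]), 'contact_force': array([ 0.23195954, -0.44901098,  0.68350305]), 'moment': array([-0.06452259, -0.03360062,  0.0212049 ]), 'opening': 1.0047754092071486} 0.0187
```

View pics/top0.png

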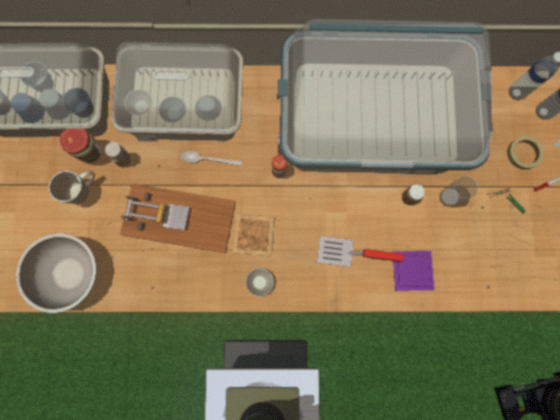

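View pics/scene0.png

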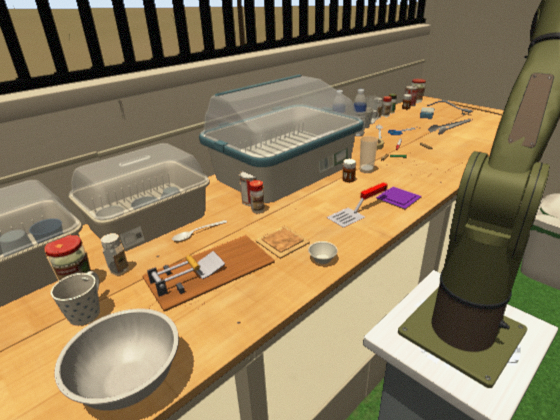

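View pics/wrist0.png

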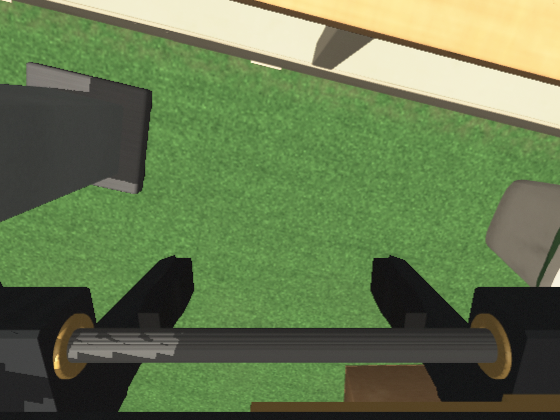

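Run:
```python
from h import *
a=cv2.imread('pics/top0.png'); cv2.imwrite('pics/top0c.png',cv2.resize(a[175:305,110:300],None,fx=4,fy=4,interpolation=cv2.INTER_CUBIC))
cv2.imwrite('pics/top0d.png',cv2.resize(a[215:305,235:435],None,fx=4,fy=4,interpolation=cv2.INTER_CUBIC))
```

```text
(no output)
```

View pics/top0c.png

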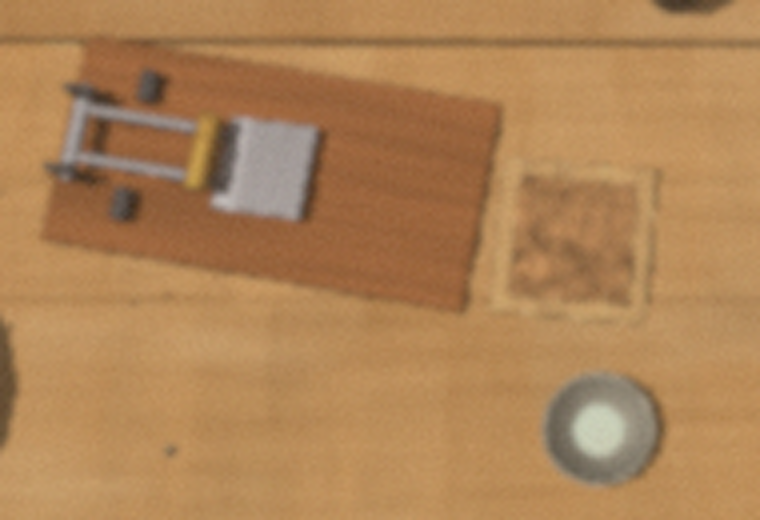

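View pics/top0d.png

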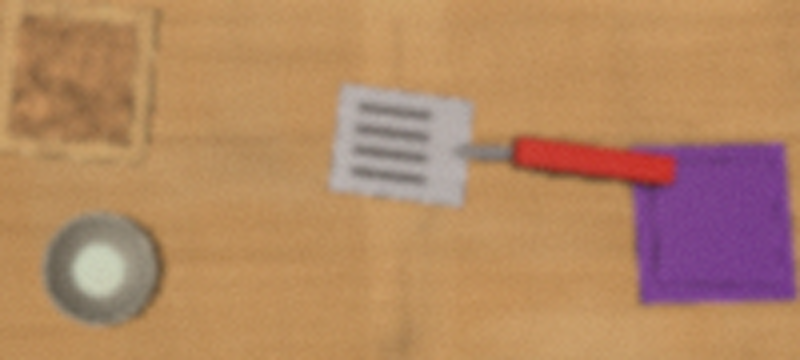

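Run:
```python
from h import *
a=cv2.imread('pics/top0.png'); hsv=cv2.cvtColor(a,cv2.COLOR_BGR2HSV)
m=((hsv[...,0]<6)|(hsv[...,0]>174))&(hsv[...,1]>180)&(hsv[...,2]>110)
m=m.astype(np.uint8); m[:,:345]=0;m[:,420:]=0;m[:240]=0;m[275:]=0
c=max(cv2.findContours(m,0,2)[0],key=cv2.contourArea); b=cv2.boxPoints(cv2.minAreaRect(c)); print('handle',b.tolist())
P=cast('top0',b,.068); print(P.round(4)); print('ctr',P.mean(0))
for nm,px,z in [('blade',[(345,86),(472,101),(462,207),(330,190)],.0025)]:
    q=np.array(px)/4+[235,215]; P=cast('top0',q,z); print(nm,P.round(4).tolist(),P.mean(0),np.linalg.norm(np.diff(np.r_[P,P[:1]],axis=0),axis=1))
for nm,px,z in [('trivetcore',[(513,160),(658,168),(645,324),(493,310)],.009),('cork',[(522,175),(638,180),(632,308),(510,302)],.014),('board',[(85,38),(500,103),(465,311),(42,240)],.01),('bowl',[(602,428)],.0),('pillars',[(150,86),(123,204)],.03)]:
    q=np.array(px)/4+[110,175]; P=cast('top0',q,z); print(nm,P.round(4).tolist(),P.mean(0),np.linalg.norm(np.diff(np.r_[P,P[:1]],axis=0),axis=1))
```

```text
handle [[363.4179992675781, 255.85018920898438], [364.2129821777344, 249.2255859375], [402.6199035644531, 253.83441162109375], [401.8249206542969, 260.4590148925781]]
[[ 0.4644 -0.2858  0.068 ]
 [ 0.4832 -0.2887  0.068 ]
 [ 0.4701 -0.3974  0.068 ]
 [ 0.4513 -0.3942  0.068 ]]
ctr [ 0.46723095 -0.34151935  0.068     ]
blade [[0.5281, -0.1744, 0.0025], [0.5168, -0.2692, 0.0025], [0.4379, -0.2593, 0.0025], [0.4505, -0.1618, 0.0025]] [ 0.48332919 -0.21617864  0.0025    ] [0.09553051 0.079496   0.09835705 0.07859975]
trivetcore [[0.5921, 0.0744, 0.009], [0.5861, -0.0344, 0.009], [0.4692, -0.0247, 0.009], [0.4795, 0.0876, 0.009]] [0.53171469 0.02572872 0.009     ] [0.10894235 0.11732661 0.11279763 0.11336524]
cork [[0.5798, 0.0672, 0.014], [0.5761, -0.0194, 0.014], [0.4805, -0.0151, 0.014], [0.4849, 0.0748, 0.014]] [0.53034675 0.02684678 0.014     ] [0.08665506 0.09571405 0.09000769 0.09522237]
board [[0.6855, 0.3995, 0.01], [0.6356, 0.0848, 0.01], [0.4787, 0.1081, 0.01], [0.5314, 0.4226, 0.01]] [0.58276882 0.25377238 0.01      ] [0.31872598 0.15863072 0.31887458 0.15586509]
bowl [[0.3935, 0.0068, 0.0]] [0.39351858 0.00682345 0.        ] [0.]
pillars [[0.644, 0.3431, 0.03], [0.5553, 0.3584, 0.03]] [0.59964065 0.35077063 0.03      ] [0.08996333 0.08996333]
```

```bash
cat >> h.py <<'E'
def Rdown(yaw,pitch=0.0,roll=0.0):
    # tool x = forward(yaw deg), z down; pitch>0 = nose down about keeper/turner +y(left); 
    f=np.array([np.cos(np.radians(yaw)),np.sin(np.radians(yaw)),0]); l=np.array([-f[1],f[0],0])
    B=np.c_[f,-l,[0,0,-1]]
    return R.from_rotvec(l*np.radians(pitch)).as_matrix()@B
def st():
    s=r.get_state(); return s,np.array(s['tool_pos']),R.from_quat(s['eef_rot']).as_matrix()
def plan(P,Rm,n,p0=None,R0=None,show=True):
    s,p,Rc=st()
    if p0 is None: p0=p
    if R0 is None: R0=Rc
    w=R.from_matrix(R0.T@Rm).as_rotvec()/n
    out=[];Rk=R0.copy()
    for k in range(n):
        d=(np.array(P)-p0)/n; out.append((Rk.T@d)/.025); Rk=Rk@R.from_rotvec(w).as_matrix()
    print('turn/row',(w/2/np.pi).round(4).tolist(),'deg/row',np.degrees(np.linalg.norm(w)).round(2)); print('dp',[o.round(3).tolist() for o in out])
def show():
    s,p,Rc=st(); f=Rc[:,0]
    yaw=np.degrees(np.arctan2(f[1],f[0])); 
    print('t',round(s['clock'],2),'p',p.round(4),'yaw',yaw.round(2),'xz',Rc[2].round(3),'F',np.array(s['contact_force']).round(1),'M',np.array(s['moment']).round(2),'op',round(float(s['opening']),3),'q',np.array(s['q']).round(2))
E
python3 - <<'E'
from h import *
show()
plan([.4705-.03*.12,-.3204-.03,.17],Rdown(83),15)
E
```

```text
t 0.15 p [ 0.1404 -0.6085  0.2381] yaw 13.0 xz [-0.    -0.001 -1.   ] F [ 0.2 -0.4  0.7] M [-0.06 -0.03  0.02] op 1.005 q [ 1.38  0.69 -0.19  1.57  0.16  0.9  -0.22]
turn/row [-0.0, -0.0, -0.013] deg/row 4.67
dp [[1.003, -0.475, 0.182], [1.038, -0.391, 0.182], [1.067, -0.306, 0.182], [1.088, -0.218, 0.182], [1.102, -0.129, 0.182], [1.109, -0.039, 0.182], [1.109, 0.052, 0.182], [1.101, 0.142, 0.182], [1.086, 0.231, 0.182], [1.063, 0.318, 0.182], [1.034, 0.404, 0.182], [0.998, 0.487, 0.182], [0.955, 0.566, 0.182], [0.905, 0.642, 0.182], [0.85, 0.713, 0.182]]
```

Call:
move_arm --turn '[[0,0,-0.0108],[0,0,-0.0108],[0,0,-0.0108],[0,0,-0.0108],[0,0,-0.0108],[0,0,-0.0108],[0,0,-0.0108],[0,0,-0.0108],[0,0,-0.0108],[0,0,-0.0108]]' --dp '[[0.84,-0.4,0.1],[0.86,-0.34,0.1],[0.88,-0.28,0.1],[0.9,-0.22,0.1],[0.91,-0.16,0.1],[0.92,-0.1,0.1],[0.92,-0.03,0.1],[0.92,0.03,0.1],[0.92,0.1,0.1],[0.91,0.16,0.1]]' --jaw '[-1,-1,-1,-1,-1,-1,-1,-1,-1,-1]'

```text
clock: 0.98
tool_pos: [0.3225, -0.4648, 0.2134]
eef_rot: [0.899, 0.439, -0.0, -0.0]
contact_force: [0.5, 0.0, 0.1]
opening: 1.001
```

Run:
```python
from h import *
show()
plan([.4705-.03*.12,-.3204-.03,.17],Rdown(83),9)
```

```text
t 0.98 p [ 0.3225 -0.4648  0.2134] yaw 52.06 xz [-0. -0. -1.] F [0.5 0.  0.1] M [-0.02 -0.    0.02] op 1.001 q [ 1.1   0.66 -0.36  1.77  0.31  0.77 -0.08]
turn/row [-0.0, -0.0, -0.0095] deg/row 3.44
dp [[0.796, 0.194, 0.193], [0.783, 0.241, 0.193], [0.767, 0.288, 0.193], [0.748, 0.333, 0.193], [0.727, 0.377, 0.193], [0.703, 0.42, 0.193], [0.677, 0.462, 0.193], [0.648, 0.501, 0.193], [0.616, 0.539, 0.193]]
```

Call:
move_arm --turn '[[0,0,-0.0095],[0,0,-0.0095],[0,0,-0.0095],[0,0,-0.0095],[0,0,-0.0095],[0,0,-0.0095],[0,0,-0.0095],[0,0,-0.0095],[0,0,-0.0095],[0,0,0]]' --dp '[[0.8,0.2,0.19],[0.78,0.24,0.19],[0.77,0.29,0.19],[0.75,0.33,0.19],[0.73,0.38,0.19],[0.7,0.42,0.19],[0.68,0.46,0.19],[0.65,0.5,0.19],[0.62,0.54,0.19],[0,0,0]]' --jaw '[-1,-1,-1,-1,-1,-1,-1,-1,-1,-1]'

```text
clock: 1.82
tool_pos: [0.4708, -0.3472, 0.1703]
eef_rot: [0.748, 0.663, 0.002, -0.0]
contact_force: [0.1, 1.1, -0.0]
opening: 0.997
```

Run:
```python
from h import *
show()
snap('wrist','w1')
print(proj('w1',[[.4705,-.3204,.055],[.4833,-.2162,.0025],[.531,.0263,.014]]))
```

```text
t 1.82 p [ 0.4708 -0.3472  0.1703] yaw 83.13 xz [ 0.004  0.002 -1.   ] F [ 0.1  1.1 -0. ] M [-0.05 -0.13 -0.  ] op 0.997 q [ 0.82  0.76 -0.46  1.75  0.46  0.75  0.01]
[[ 276.6949109   175.11567884]
 [ 277.28026606   42.31413361]
 [ 306.39064442 -415.84485038]]
```

View pics/w1.png

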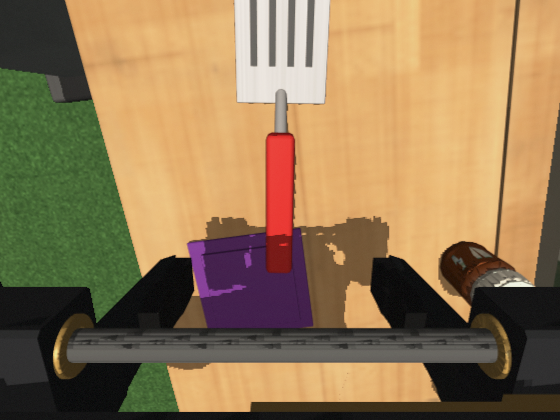

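Run:
```python
from h import *
a=cv2.imread('pics/w1.png'); hsv=cv2.cvtColor(a,cv2.COLOR_BGR2HSV)
m=(((hsv[...,0]<6)|(hsv[...,0]>174))&(hsv[...,1]>150)&(hsv[...,2]>80)).astype(np.uint8); m[:,:240]=0;m[:,320:]=0
c=max(cv2.findContours(m,0,2)[0],key=cv2.contourArea); b=cv2.boxPoints(cv2.minAreaRect(c)); print(b)
P=cast('w1',b,.068); print(P.round(4),P.mean(0))
q=[(236,100),(325,103)]; P=cast('w1',q,.0025);print('blade rear',P.round(4),P.mean(0),np.linalg.norm(P[0]-P[1]))
print('jar top cam',cast('top0',[(415,193)],.08))
```

```text
[[266. 133.]
 [294. 133.]
 [294. 272.]
 [266. 272.]]
[[ 0.467  -0.2858  0.068 ]
 [ 0.4874 -0.2883  0.068 ]
 [ 0.4752 -0.4011  0.068 ]
 [ 0.452  -0.3983  0.068 ]] [ 0.47042027 -0.34339683  0.068     ]
blade rear [[ 0.4407 -0.2583  0.0025]
 [ 0.52   -0.2704  0.0025]] [ 0.48033687 -0.26437205  0.0025    ] 0.08027489179968983
jar top cam [[ 0.64423925 -0.438736    0.08      ]]
```

Run:
```python
from h import *
plan([.4728,-.3195,.0365],Rdown(83),8)
```

```text
turn/row [0.0, -0.0, -0.0] deg/row 0.02
dp [[0.149, 0.002, 0.67], [0.15, 0.002, 0.67], [0.15, 0.002, 0.67], [0.15, 0.002, 0.67], [0.15, 0.002, 0.67], [0.15, 0.002, 0.67], [0.15, 0.002, 0.67], [0.151, 0.002, 0.67]]
```

Call:
move_arm --turn '[[0,0,0],[0,0,0],[0,0,0],[0,0,0],[0,0,0],[0,0,0],[0,0,0],[0,0,0],[0,0,0]]' --dp '[[0.3,0,0.67],[0.3,0,0.67],[0.3,0,0.67],[0.3,0,0.67],[0,0,0.67],[0,0,0.67],[0,0,0.67],[0,0,0.67],[0,0,0]]' --jaw '[-1,-1,-1,-1,-1,-1,-1,-1,-1]'

```text
clock: 2.62
tool_pos: [0.4679, -0.3225, 0.0345]
eef_rot: [0.752, 0.659, -0.002, -0.002]
contact_force: [-0.2, 0.1, 0.0]
opening: 1.0
```

Run:
```python
from h import *
show();snap('wrist','w2')
```

```text
t 2.62 p [ 0.4679 -0.3225  0.0345] yaw 82.51 xz [ 0.    -0.006 -1.   ] F [-0.2  0.1  0. ] M [-0.05 -0.07 -0.  ] op 1.0 q [ 0.69  0.94 -0.3   1.86  0.59  0.44 -0.17]
```

View pics/w2.png

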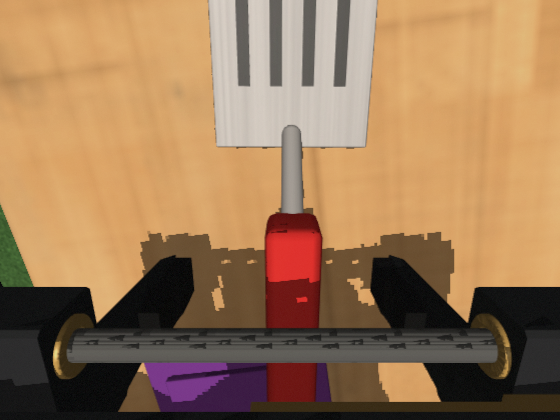

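Call:
move_arm --turn '[[0,0,0],[0,0,0],[0,0,0],[0,0,0],[0,0,0],[0,0,0],[0,0,0],[0,0,0]]' --dp '[[0.1,0.1,-0.04],[0.02,0.1,-0.02],[0,0,0],[0,0,0],[0,0,0],[0,0,0],[0,0,0],[0,0,0]]' --jaw '[-1,-1,1,1,1,1,1,1]' --newtons 60

```text
clock: 3.33
tool_pos: [0.4762, -0.3196, 0.0385]
eef_rot: [0.751, 0.66, -0.0, 0.0]
contact_force: [-0.2, 0.5, 0.2]
opening: 0.572
```

Run:
```python
from h import *
show();snap('wrist','w3')
```

```text
t 3.33 p [ 0.4762 -0.3196  0.0385] yaw 82.65 xz [-0. -0. -1.] F [-0.2  0.5  0.2] M [-0.04 -0.11 -0.  ] op 0.572 q [ 0.69  0.94 -0.31  1.85  0.59  0.45 -0.17]
```

View pics/w3.png

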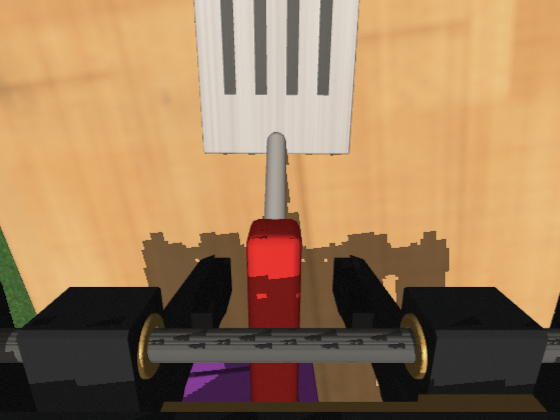

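Call:
move_arm --turn '[[0,0,0],[0,0,0],[0,0,0],[0,0,0],[0,0,0],[0,0,0],[0,0,0],[0,0,0]]' --dp '[[0,-0.12,0.06],[0,0,0],[0,0,0],[0,0,0],[0,0,0],[0,0,0],[0,0,0],[0,0,0]]' --jaw '[1,1,1,1,1,1,1,1]' --newtons 60

```text
clock: 4.05
tool_pos: [0.4732, -0.3191, 0.0369]
eef_rot: [0.751, 0.66, -0.0, -0.0]
contact_force: [-0.4, 0.4, -1.3]
opening: 0.247
```

Run:
```python
from h import *
show()
```

```text
t 4.05 p [ 0.4732 -0.3191  0.0369] yaw 82.66 xz [-0. -0. -1.] F [-0.4  0.4 -1.3] M [-0.08 -0.06 -0.04] op 0.247 q [ 0.69  0.94 -0.3   1.85  0.59  0.44 -0.17]
```

Run:
```python
from h import *
plan([.492,-.2121,.087],Rdown(80.7),9)
```

```text
turn/row [-0.0, 0.0, 0.0006] deg/row 0.22
dp [[0.482, 0.022, -0.223], [0.482, 0.02, -0.223], [0.483, 0.018, -0.223], [0.483, 0.017, -0.223], [0.483, 0.015, -0.223], [0.483, 0.013, -0.223], [0.483, 0.011, -0.223], [0.483, 0.009, -0.223], [0.483, 0.007, -0.223]]
```

Call:
move_arm --turn '[[0,0,0.0006],[0,0,0.0006],[0,0,0.0006],[0,0,0.0006],[0,0,0.0006],[0,0,0.0006],[0,0,0.0006],[0,0,0.0006],[0,0,0.0006],[0,0,0]]' --dp '[[0,0.02,-0.5],[0.54,0.02,-0.5],[0.54,0.02,-0.5],[0.54,0.02,-0.5],[0.54,0.02,0],[0.54,0.02,0],[0.54,0.02,0],[0.54,0,0],[0.54,0,0],[0,0,0]]' --jaw '[1,1,1,1,1,1,1,1,1,1]'

```text
clock: 4.88
tool_pos: [0.4939, -0.2069, 0.0882]
eef_rot: [0.76, 0.65, 0.002, -0.001]
contact_force: [-0.8, 0.7, -3.1]
opening: 0.24
```

Run:
```python
from h import *
show();snap('wrist','w4');snap('scene','s4');snap('top','t4')
a=cv2.imread('pics/s4.png'); cv2.imwrite('pics/s4c.png',cv2.resize(a[150:310,130:430],None,fx=2.6,fy=2.6,interpolation=cv2.INTER_CUBIC))
```

```text
t 4.88 p [ 0.4939 -0.2069  0.0882] yaw 81.11 xz [ 0.003  0.001 -1.   ] F [-0.8  0.7 -3.1] M [-0.22 -0.07  0.07] op 0.24 q [ 0.49  0.82 -0.3   1.95  0.52  0.44 -0.35]
```

View pics/w4.png

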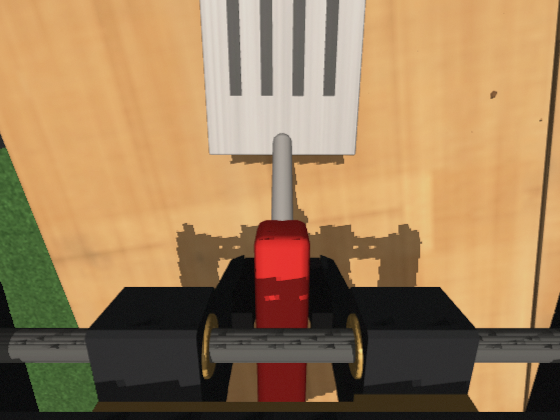

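View pics/s4c.png

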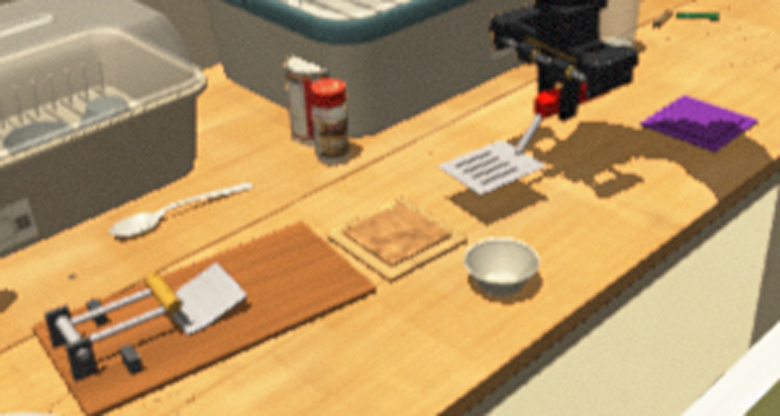

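Run:
```python
from h import *
s,p,Rc=st()
zb=p[2]-.0369+.0025
P=cast('w4',[(209,154),(355,153.5)],zb); print(P,np.linalg.norm(P[1]-P[0])); print('tool rel',(P-p)@Rc)
a=cv2.imread('pics/t4.png'); cv2.imwrite('pics/t4c.png',cv2.resize(a[175:305,210:390],None,fx=4,fy=4,interpolation=cv2.INTER_CUBIC))
```

```text
[[ 0.46340806 -0.14734701  0.05313536]
 [ 0.5420909  -0.15930962  0.05313536]] 0.07958701725562509
tool rel [[ 0.05985172 -0.03914308  0.03434261]
 [ 0.06067061  0.04043972  0.03436703]]
```

View pics/t4c.png

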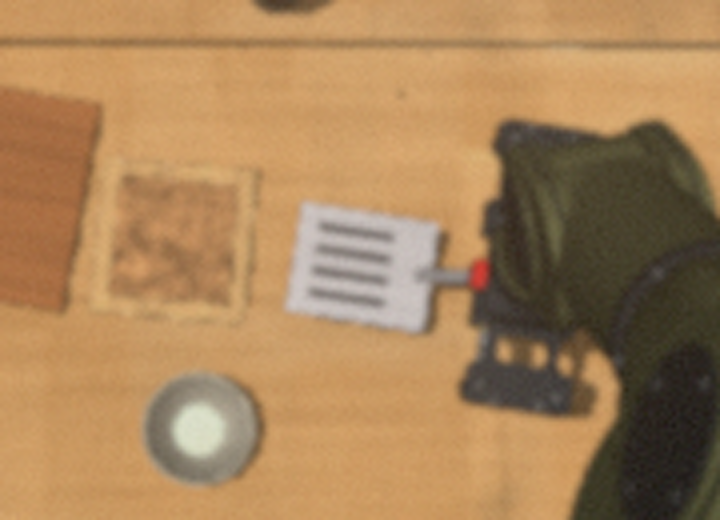

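```bash
cat >> h.py <<'E'
TIP=np.array([.160,.0006,.0369]); KY=80.7
K0=np.array([.5572,.0965,0]); kx=np.array([np.cos(np.radians(KY)),np.sin(np.radians(KY)),0]); ky=np.array([-kx[1],kx[0],0]); kz=np.array([0,0,1.])
def k2w(a): return K0+a[0]*kx+a[1]*ky+a[2]*kz
def w2k(p): d=np.asarray(p)-K0; return np.array([d@kx,d@ky,d@kz])
def pose(tipk,pitch,dyaw=0):
    Rm=Rdown(KY+dyaw,pitch); return k2w(tipk)-Rm@TIP,Rm
def tip():
    s,p,Rc=st(); t=w2k(p+Rc@TIP); f=Rc[:,0]; 
    print('t',round(s['clock'],2),'tip keeper mm',(t*1000).round(1),'pitch',np.degrees(np.arcsin(-f[2])).round(2),'dyaw',(np.degrees(np.arctan2(f[1],f[0]))-KY).round(2),'roll',np.degrees(np.arcsin(Rc[2,1])).round(2),'F',np.array(s['contact_force']).round(1),'op',round(float(s['opening']),3),'q',np.array(s['q']).round(2))
def path(wps,p0=None,R0=None):
    """wps: list of (tipk,pitch,dyaw) per row; prints turn & dp rows"""
    s,p,Rc=st(); p0=p if p0 is None else p0; R0=Rc if R0 is None else R0
    T=[];D=[]
    for w in wps:
        P,Rm=pose(*w)
        rv=R.from_matrix(R0.T@Rm).as_rotvec(); T.append((rv/2/np.pi).round(4).tolist()); D.append((R0.T@(P-p0)/.025).round(2).tolist())
        if np.degrees(np.linalg.norm(rv))>7.1 or np.abs(D[-1]).max()>1: print('!!',w,np.degrees(np.linalg.norm(rv)))
        p0,R0=P,Rm
    print('turn',T);print('dp',D)
E
python3 - <<'E'
from h import *
tip()
s,p,Rc=st(); t=w2k(p+Rc@TIP)
path([((t[0],t[1],t[2]+.003*k),6*k,0) for k in range(1,9)])
print(w2k([.5275,-.0316,0]),w2k([.528,-.0186,0]),w2k([.531,.0263,0]))
print((np.array([w2k(x) for x in cast('top0',np.array([(513,160),(658,168),(645,324),(493,310)])/4+[110,175],.009)])*1000).round(1))
print([w2k(x).round(4) for x in cast('t4',np.array([(302,203),(286,310)])/4+[210,175],.0538)])
E
```

```text
t 5.03 tip keeper mm [-155.6   13.5   50.5] pitch 0.04 dyaw 0.07 roll 0.02 F [-0.4 -0.1 -2. ] op 0.242 q [ 0.5   0.82 -0.3   1.95  0.52  0.45 -0.34]
turn [[0.0001, -0.0165, 0.0002], [0.0, -0.0167, -0.0], [-0.0, -0.0167, 0.0], [0.0, -0.0167, -0.0], [-0.0, -0.0167, -0.0], [0.0, -0.0167, 0.0], [0.0, -0.0167, -0.0], [0.0, -0.0167, 0.0]]
dp [[0.19, -0.01, -0.78], [0.18, 0.0, -0.78], [0.16, -0.0, -0.78], [0.15, 0.0, -0.78], [0.14, -0.0, -0.77], [0.13, 0.0, -0.76], [0.12, -0.0, -0.76], [0.11, 0.0, -0.75]]
[-0.13121585  0.00860817  0.        ] [-0.11830592  0.01021559  0.        ] [-0.07351129  0.01451103  0.        ]
[[ -16.2  -38.     9. ]
 [-124.5  -49.7    9. ]
 [-133.9   67.3    9. ]
 [ -21.3   75.2    9. ]]
[array([-0.161 , -0.0217,  0.0538]), array([-0.1619,  0.0566,  0.0538])]
```

Call:
move_arm --turn '[[0,-0.0167,0],[0,-0.0167,0],[0,-0.0167,0],[0,-0.0167,0],[0,-0.0167,0],[0,-0.0167,0],[0,-0.0167,0],[0,-0.0167,0],[0,0,0]]' --dp '[[0.19,0,-0.78],[0.18,0,-0.78],[0.16,0,-0.78],[0.15,0,-0.78],[0.14,0,-0.77],[0.13,0,-0.76],[0.12,0,-0.76],[0.11,0,-0.75],[0,0,0]]' --jaw '[1,1,1,1,1,1,1,1,1]'

```text
clock: 5.78
tool_pos: [0.5089, -0.1244, 0.2149]
eef_rot: [0.692, 0.597, -0.307, 0.265]
contact_force: [0.3, 0.1, -3.7]
opening: 0.242
```

Run:
```python
from h import *
tip(); show(); snap('scene','s5');a=cv2.imread('pics/s5.png'); cv2.imwrite('pics/s5c.png',cv2.resize(a[50:310,130:430],None,fx=2.2,fy=2.2))
```

```text
t 5.78 tip keeper mm [-145.8   12.5   71.5] pitch 47.85 dyaw 0.81 roll -0.02 F [ 0.3  0.1 -3.7] op 0.242 q [-0.43  0.81  0.24  1.9   0.74  0.96 -0.97]
t 5.78 p [ 0.5089 -0.1244  0.2149] yaw 81.51 xz [-0.741 -0.    -0.671] F [ 0.3  0.1 -3.7] M [ 1.06 -0.29  0.06] op 0.242 q [-0.43  0.81  0.24  1.9   0.74  0.96 -0.97]
```

View pics/s5c.png

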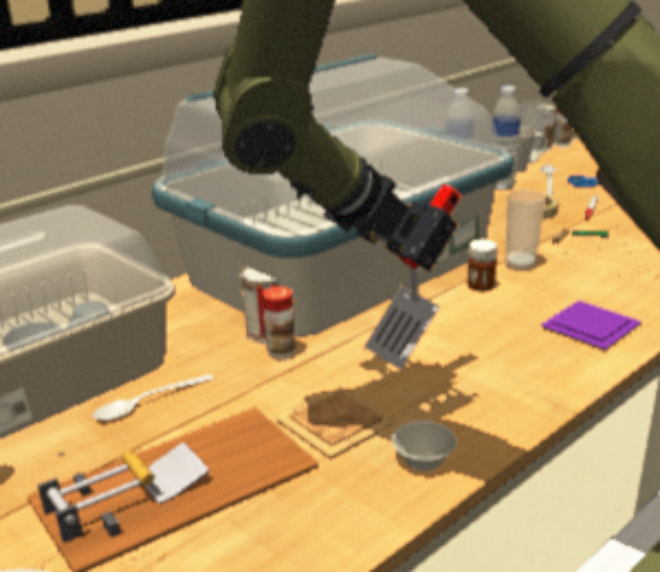

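Run:
```python
from h import *
s,p,Rc=st(); t=w2k(p+Rc@TIP)
e=np.array([-.165,.0075,.025]); W=[]
for k in range(1,11):
    a=k/10; W.append((t+(e-t)*a, 48*(1-a)+2*a, 0.8*(1-a)))
path(W)
```

```text
turn [[-0.0005, 0.0124, -0.0003], [0.0001, 0.0128, 0.0002], [0.0001, 0.0128, 0.0002], [0.0001, 0.0128, 0.0002], [0.0001, 0.0128, 0.0002], [0.0001, 0.0128, 0.0002], [0.0001, 0.0128, 0.0002], [0.0001, 0.0128, 0.0002], [0.0, 0.0128, 0.0002], [0.0, 0.0128, 0.0002]]
dp [[0.0, 0.03, 0.67], [-0.01, 0.01, 0.7], [-0.03, 0.01, 0.7], [-0.04, 0.01, 0.71], [-0.06, 0.01, 0.71], [-0.07, 0.01, 0.72], [-0.09, 0.01, 0.72], [-0.11, 0.01, 0.72], [-0.12, 0.01, 0.72], [-0.14, 0.01, 0.71]]
```

Call:
move_arm --turn '[[0,0.0128,0],[0,0.0128,0.0002],[0,0.0128,0.0002],[0,0.0128,0.0002],[0,0.0128,0.0002],[0,0.0128,0.0002],[0,0.0128,0.0002],[0,0.0128,0.0002],[0,0.0128,0.0002],[0,0.0128,0.0002]]' --dp '[[0,0.03,0.67],[-0.01,0.01,0.7],[-0.03,0.01,0.7],[-0.04,0.01,0.71],[-0.06,0.01,0.71],[-0.07,0.01,0.72],[-0.09,0.01,0.72],[-0.11,0.01,0.72],[-0.12,0.01,0.72],[-0.14,0.01,0.71]]' --jaw '[1,1,1,1,1,1,1,1,1,1]'

```text
clock: 6.67
tool_pos: [0.4922, -0.2301, 0.0698]
eef_rot: [0.767, 0.642, -0.011, 0.013]
contact_force: [0.1, 0.2, -2.1]
opening: 0.245
```

Run:
```python
from h import *
r.snapshot('wrist')
r.snapshot('wrist')
tip(); s,p,Rc=st(); t=w2k(p+Rc@TIP)
e=np.array([-.165,.0075,.001])
path([(t+(e-t)*k/4,2,0) for k in (1,2,3,4)])
```

```text
t 6.77 tip keeper mm [-182.    10.3   24.8] pitch 2.18 dyaw -1.56 roll -0.03 F [-1.1 -0.5 -1.8] op 0.242 q [ 0.48  0.85 -0.23  1.95  0.57  0.41 -0.39]
turn [[-0.0002, 0.0005, -0.0043], [0.0, 0.0, 0.0], [0.0, 0.0, 0.0], [0.0, 0.0, 0.0]]
dp [[0.18, 0.2, 0.25], [0.18, 0.03, 0.23], [0.18, 0.03, 0.23], [0.18, 0.03, 0.23]]
```

Call:
move_arm --turn '[[0,0,-0.0022],[0,0,-0.0022],[0,0,0],[0,0,0],[0,0,0],[0,0,0]]' --dp '[[0.18,0.11,0.24],[0.18,0.11,0.24],[0.18,0.03,0.24],[0.18,0.03,0.22],[0,0,0],[0,0,0]]' --jaw '[1,1,1,1,1,1]'

```text
clock: 7.27
tool_pos: [0.5031, -0.2092, 0.0452]
eef_rot: [0.755, 0.655, -0.013, 0.013]
contact_force: [0.4, -0.4, -1.9]
opening: 0.237
```

Run:
```python
from h import *
snap('top','t6')
tip(); s,p,Rc=st(); t=w2k(p+Rc@TIP)
a=cv2.imread('pics/t6.png'); cv2.imwrite('pics/t6c.png',cv2.resize(a[175:305,210:390],None,fx=4,fy=4,interpolation=cv2.INTER_CUBIC))
e=np.array([-.115,.0075,.001])
path([(t+(e-t)*k/6,2,0) for k in range(1,7)])
```

```text
t 7.32 tip keeper mm [-152.8    6.4    2.8] pitch 2.06 dyaw 1.14 roll 0.16 F [-0.2 -0.9 -2.2] op 0.241 q [ 0.41  0.89 -0.21  1.95  0.59  0.36 -0.42]
turn [[0.0006, 0.0002, 0.0032], [0.0, 0.0, 0.0], [0.0, 0.0, 0.0], [0.0, 0.0, 0.0], [0.0, 0.0, 0.0], [0.0, 0.0, 0.0]]
dp [[0.25, -0.12, 0.01], [0.25, -0.01, 0.0], [0.25, -0.01, 0.0], [0.25, -0.01, 0.0], [0.25, -0.01, 0.0], [0.25, -0.01, 0.0]]
```

View pics/t6c.png

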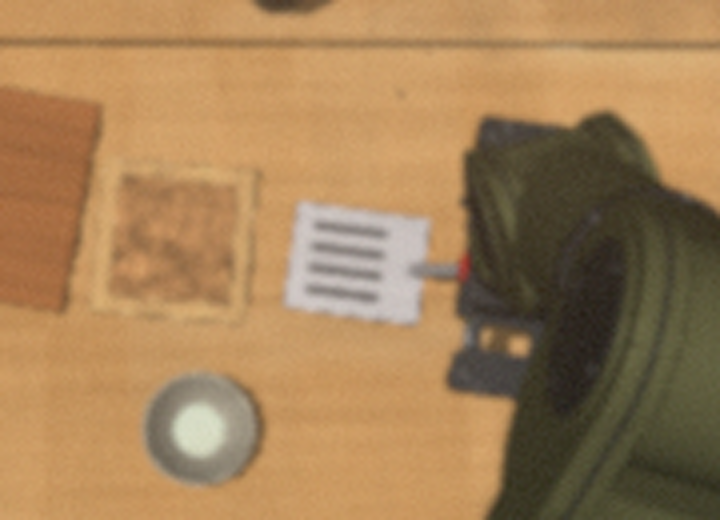

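Call:
move_arm --turn '[[0,0,0.0016],[0,0,0.0016],[0,0,0],[0,0,0],[0,0,0],[0,0,0],[0,0,0],[0,0,0]]' --dp '[[0.2,-0.06,0.04],[0.2,-0.06,0.03],[0.25,0,0],[0.25,0,0],[0.25,0,0],[0,0,0],[0,0,0],[0,0,0]]' --jaw '[1,1,1,1,1,1,1,1]'

```text
clock: 7.98
tool_pos: [0.5045, -0.1824, 0.0427]
eef_rot: [0.763, 0.646, -0.012, 0.013]
contact_force: [-0.3, -0.5, -0.6]
opening: 0.24
```

Run:
```python
from h import *
snap('scene','s7')
tip()
a=cv2.imread('pics/s7.png'); cv2.imwrite('pics/s7c.png',cv2.resize(a[200:300,220:370],None,fx=5,fy=5,interpolation=cv2.INTER_CUBIC))
```

```text
t 8.03 tip keeper mm [-1.254e+02  5.800e+00  1.000e-01] pitch 2.03 dyaw -0.17 roll 0.24 F [-0.3  0.  -2.1] op 0.242 q [ 0.35  0.89 -0.18  1.97  0.57  0.33 -0.48]
```

View pics/s7c.png

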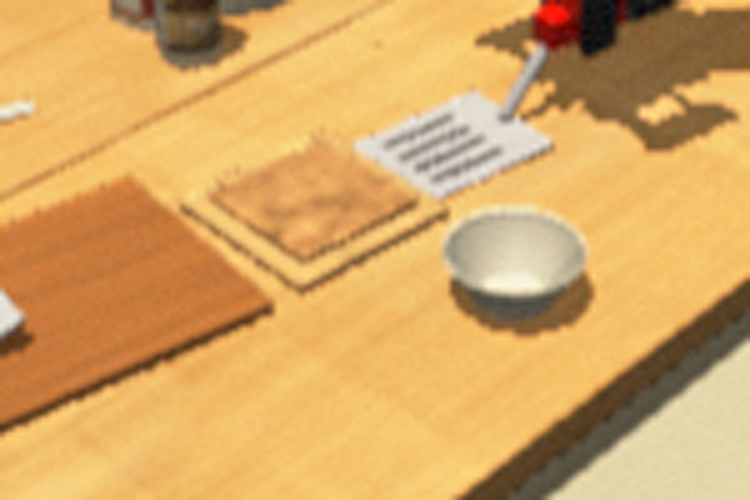

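Call:
move_arm --turn '[[0,0,0],[0,0,0],[0,0,0],[0,0,0],[0,0,0],[0,0,0]]' --dp '[[0.15,0,-0.02],[0.15,0,0],[0.15,0,0],[0.15,0,0],[0,0,0],[0,0,0]]' --jaw '[1,1,1,1,1,1]'

```text
clock: 8.53
tool_pos: [0.5069, -0.1669, 0.0425]
eef_rot: [0.763, 0.647, -0.012, 0.013]
contact_force: [0.3, 1.0, -0.3]
opening: 0.245
```

Run:
```python
from h import *
snap('scene','s8')
tip()
a=cv2.imread('pics/s8.png'); cv2.imwrite('pics/s8c.png',cv2.resize(a[200:300,220:370],None,fx=5,fy=5,interpolation=cv2.INTER_CUBIC))
```

```text
t 8.58 tip keeper mm [-1.097e+02  6.000e+00  1.000e-01] pitch 1.99 dyaw -0.12 roll 0.23 F [ 0.8 -1.  -1.8] op 0.244 q [ 0.31  0.89 -0.17  1.98  0.57  0.32 -0.5 ]
```

View pics/s8c.png

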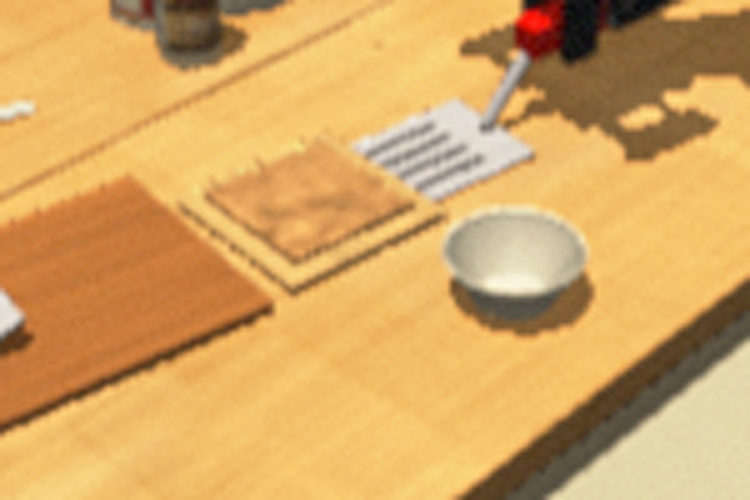

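Call:
move_arm --turn '[[0,0,0],[0,0,0],[0,0,0],[0,0,0],[0,0,0],[0,0,0]]' --dp '[[0.14,0.03,0],[0.14,0.03,0],[0.14,0.03,0],[0.14,0.03,0],[0,0,0],[0,0,0]]' --jaw '[1,1,1,1,1,1]'

```text
clock: 9.08
tool_pos: [0.5119, -0.1545, 0.0421]
eef_rot: [0.763, 0.646, -0.013, 0.013]
contact_force: [-1.4, -2.3, 0.0]
opening: 0.239
```

Run:
```python
from h import *
snap('scene','s9');snap('top','t9')
tip()
a=cv2.imread('pics/s9.png');b=cv2.imread('pics/t9.png'); cv2.imwrite('pics/s9c.png',np.vstack([cv2.resize(a[205:275,220:370],None,fx=4,fy=4,interpolation=cv2.INTER_CUBIC),cv2.resize(b[190:265,200:350],None,fx=4,fy=4,interpolation=cv2.INTER_CUBIC)]))
```

```text
t 9.18 tip keeper mm [-96.5   3.   -0.5] pitch 2.05 dyaw -0.17 roll 0.21 F [-2.2 -3.   0.8] op 0.245 q [ 0.29  0.89 -0.17  1.98  0.56  0.32 -0.52]
```

View pics/s9c.png

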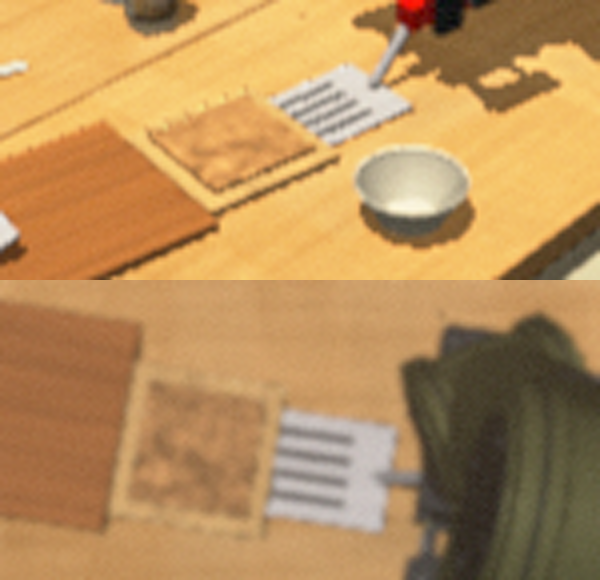

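```bash
cat >> h.py <<'E'
def flip(th,xp=.0065,rad=.105,y=.003,ratio=.4,z0=-.0005):
    t=np.radians(th); P=xp-.004*np.sin(t)
    return ((P-rad*np.cos(t),y,z0+rad*np.sin(t)),2+ratio*th,0)
E
python3 - <<'E'
from h import *
tip()
path([flip(4*k) for k in range(1,11)])
E
```

```text
t 9.18 tip keeper mm [-96.5   3.   -0.5] pitch 2.05 dyaw -0.17 roll 0.21 F [-2.2 -3.   0.8] op 0.245 q [ 0.29  0.89 -0.17  1.98  0.56  0.32 -0.52]
turn [[0.0006, -0.0043, -0.0005], [-0.0, -0.0044, 0.0], [0.0, -0.0044, 0.0], [-0.0, -0.0044, 0.0], [0.0, -0.0044, -0.0], [-0.0, -0.0044, 0.0], [-0.0, -0.0044, -0.0], [0.0, -0.0044, 0.0], [-0.0, -0.0044, 0.0], [0.0, -0.0044, -0.0]]
dp [[-0.05, 0.02, -0.46], [0.04, -0.0, -0.47], [0.06, -0.0, -0.47], [0.07, 0.0, -0.47], [0.08, -0.0, -0.47], [0.09, 0.0, -0.46], [0.11, -0.0, -0.46], [0.12, -0.0, -0.46], [0.13, 0.0, -0.45], [0.14, -0.0, -0.45]]
```

Call:
move_arm --turn '[[0,-0.0044,0],[0,-0.0044,0],[0,-0.0044,0],[0,-0.0044,0],[0,-0.0044,0],[0,-0.0044,0],[0,-0.0044,0],[0,-0.0044,0],[0,-0.0044,0],[0,-0.0044,0]]' --dp '[[-0.05,0,-0.46],[0.04,0,-0.47],[0.06,0,-0.47],[0.07,0,-0.47],[0.08,0,-0.47],[0.09,0,-0.46],[0.11,0,-0.46],[0.12,0,-0.46],[0.13,0,-0.45],[0.14,0,-0.45]]' --jaw '[1,1,1,1,1,1,1,1,1,1]'

```text
clock: 10.02
tool_pos: [0.5182, -0.1155, 0.1518]
eef_rot: [0.754, 0.639, -0.116, 0.102]
contact_force: [0.3, -0.9, -3.8]
opening: 0.242
```

Run:
```python
from h import *
snap('scene','s10');tip()
a=cv2.imread('pics/s10.png'); cv2.imwrite('pics/s10c.png',cv2.resize(a[170:280,200:370],None,fx=4.5,fy=4.5,interpolation=cv2.INTER_CUBIC))
```

```text
t 10.07 tip keeper mm [-70.8   2.3  69. ] pitch 17.7 dyaw 0.06 roll 0.4 F [-0.4 -0.7  1.4] op 0.241 q [-0.05  0.72 -0.01  1.94  0.56  0.62 -0.7 ]
```

View pics/s10c.png

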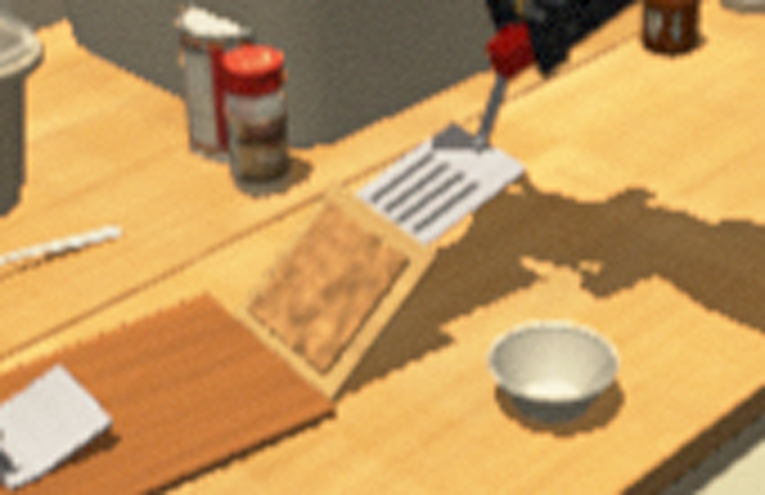

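Run:
```python
from h import *
tip()
p0,R0=pose(*flip(40))
path([flip(40+4*k) for k in range(1,20)],p0,R0)
```

```text
t 10.07 tip keeper mm [-70.8   2.3  69. ] pitch 17.7 dyaw 0.06 roll 0.4 F [-0.4 -0.7  1.4] op 0.241 q [-0.05  0.72 -0.01  1.94  0.56  0.62 -0.7 ]
turn [[0.0, -0.0044, 0.0], [-0.0, -0.0044, 0.0], [0.0, -0.0044, -0.0], [-0.0, -0.0044, 0.0], [-0.0, -0.0044, 0.0], [0.0, -0.0044, -0.0], [-0.0, -0.0044, 0.0], [0.0, -0.0044, -0.0], [0.0, -0.0044, 0.0], [0.0, -0.0044, -0.0], [-0.0, -0.0044, 0.0], [0.0, -0.0044, 0.0], [-0.0, -0.0044, -0.0], [0.0, -0.0044, 0.0], [-0.0, -0.0044, -0.0], [-0.0, -0.0044, 0.0], [-0.0, -0.0044, -0.0], [-0.0, -0.0044, -0.0], [-0.0, -0.0044, 0.0]]
dp [[0.16, 0.0, -0.44], [0.17, -0.0, -0.44], [0.18, 0.0, -0.43], [0.19, -0.0, -0.43], [0.2, 0.0, -0.42], [0.21, -0.0, -0.41], [0.22, -0.0, -0.41], [0.23, 0.0, -0.4], [0.24, -0.0, -0.39], [0.25, 0.0, -0.38], [0.26, -0.0, -0.37], [0.27, 0.0, -0.36], [0.28, -0.0, -0.36], [0.29, 0.0, -0.35], [0.29, -0.0, -0.34], [0.3, -0.0, -0.33], [0.31, 0.0, -0.32], [0.31, 0.0, -0.31], [0.32, 0.0, -0.3]]
```

Call:
move_arm --turn '[[0,-0.0044,0],[0,-0.0044,0],[0,-0.0044,0],[0,-0.0044,0],[0,-0.0044,0],[0,-0.0044,0],[0,-0.0044,0],[0,-0.0044,0]]' --dp '[[0.16,0,-0.44],[0.17,0,-0.44],[0.18,0,-0.43],[0.19,0,-0.43],[0.2,0,-0.42],[0.21,0,-0.41],[0.22,0,-0.41],[0.23,0,-0.4]]' --jaw '[1,1,1,1,1,1,1,1]'

```text
clock: 10.73
tool_pos: [0.5291, -0.0478, 0.213]
eef_rot: [0.736, 0.624, -0.199, 0.171]
contact_force: [0.4, -0.2, -2.5]
opening: 0.24
```

Run:
```python
from h import *
snap('scene','s11');tip()
a=cv2.imread('pics/s11.png'); cv2.imwrite('pics/s11c.png',cv2.resize(a[150:280,200:370],None,fx=4,fy=4,interpolation=cv2.INTER_CUBIC))
```

```text
t 10.78 tip keeper mm [-22.9   3.1 100.2] pitch 30.28 dyaw 0.06 roll 0.28 F [ 0.8  3.3 -2.3] op 0.245 q [-0.33  0.71  0.06  1.82  0.56  0.93 -0.85]
```

View pics/s11c.png

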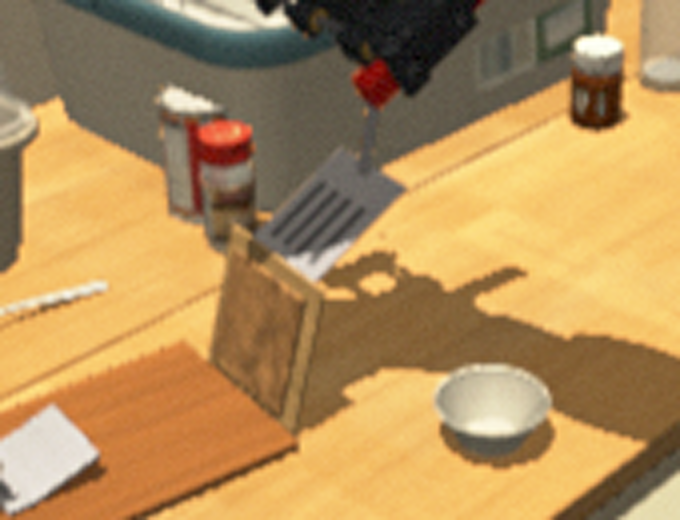

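Trivet is near 75° on the blade tip; following through.

Call:
move_arm --turn '[[0,-0.0044,0],[0,-0.0044,0],[0,-0.0044,0],[0,-0.0044,0],[0,-0.0044,0],[0,-0.0044,0],[0,-0.0044,0],[0,-0.0044,0],[0,0,0],[0,0,0]]' --dp '[[0.24,0,-0.39],[0.25,0,-0.38],[0.26,0,-0.37],[0.27,0,-0.36],[0.28,0,-0.36],[0.29,0,-0.35],[0.29,0,-0.34],[0.3,0,-0.33],[0,0,0],[0,0,0]]' --jaw '[1,1,1,1,1,1,1,1,1,1]'

```text
clock: 11.62
tool_pos: [0.5429, 0.0364, 0.2382]
eef_rot: [0.709, 0.602, -0.279, 0.239]
contact_force: [-0.5, 0.1, -1.8]
opening: 0.241
```

Run:
```python
from h import *
snap('scene','s12');snap('top','t12');tip()
a=cv2.imread('pics/s12.png'); cv2.imwrite('pics/s12c.png',cv2.resize(a[130:290,150:370],None,fx=3.5,fy=3.5,interpolation=cv2.INTER_CUBIC))
```

```text
t 11.72 tip keeper mm [ 27.5   2.9 102.9] pitch 43.2 dyaw -0.43 roll 0.21 F [-0.9  0.4 -1.3] op 0.237 q [-0.55  0.81  0.11  1.63  0.55  1.24 -0.94]
```

View pics/s12c.png

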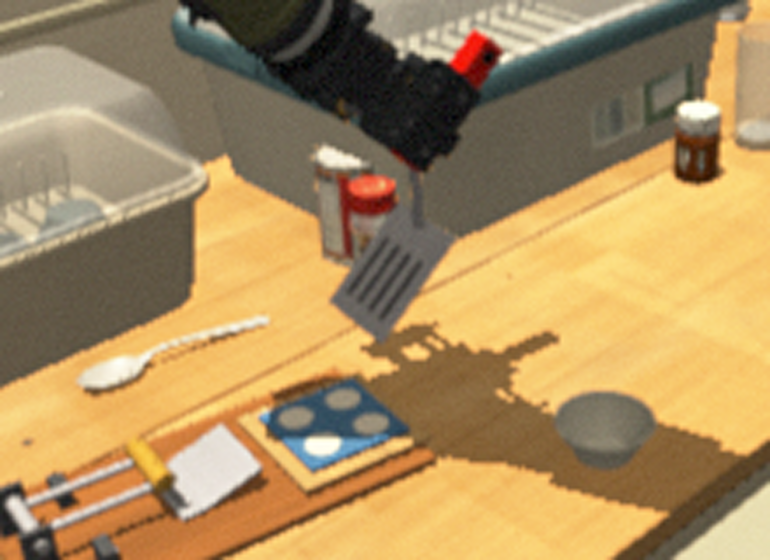

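Run:
```python
from h import *
s,p,Rc=st(); t=w2k(p+Rc@TIP); e=np.array([-.10,.003,.045]); W=[]
for k in range(1,11):
    a=k/10; q=t+(e-t)*a; q[2]=t[2]+(e[2]-t[2])*a**1.5; W.append((q,43.2+(3-43.2)*a,-.43*(1-a)))
path(W)
```

```text
turn [[0.0007, 0.0112, -0.0001], [-0.0001, 0.0112, -0.0001], [-0.0001, 0.0112, -0.0001], [-0.0001, 0.0112, -0.0001], [-0.0001, 0.0112, -0.0001], [-0.0, 0.0112, -0.0001], [-0.0, 0.0112, -0.0001], [-0.0, 0.0112, -0.0001], [-0.0, 0.0112, -0.0001], [-0.0, 0.0112, -0.0001]]
dp [[-0.41, 0.01, 0.85], [-0.4, 0.01, 0.88], [-0.4, 0.01, 0.89], [-0.42, 0.01, 0.89], [-0.44, 0.01, 0.89], [-0.46, 0.01, 0.89], [-0.48, 0.01, 0.88], [-0.5, 0.01, 0.88], [-0.53, 0.0, 0.86], [-0.55, 0.0, 0.85]]
```

Call:
move_arm --turn '[[0,0.0112,0],[0,0.0112,0],[0,0.0112,0],[0,0.0112,0],[0,0.0112,0],[0,0.0112,0],[0,0.0112,0],[0,0.0112,0],[0,0.0112,0],[0,0.0112,0]]' --dp '[[-0.41,0,0.85],[-0.4,0,0.88],[-0.4,0,0.89],[-0.42,0,0.89],[-0.44,0,0.89],[-0.46,0,0.89],[-0.48,0,0.88],[-0.5,0,0.88],[-0.53,0,0.86],[-0.55,0,0.85]]' --jaw '[1,1,1,1,1,1,1,1,1,1]'

```text
clock: 12.55
tool_pos: [0.5108, -0.1587, 0.0908]
eef_rot: [0.763, 0.645, -0.017, 0.018]
contact_force: [1.3, -0.1, -1.4]
opening: 0.242
```

Call:
move_arm --turn '[[0,0,0],[0,0,0]]' --dp '[[0,0,0],[0,0,0]]' --jaw '[1,1]'

```text
clock: 12.72
tool_pos: [0.5084, -0.1617, 0.0899]
eef_rot: [0.766, 0.642, -0.02, 0.018]
contact_force: [0.3, 0.8, -2.2]
opening: 0.247
```

Run:
```python
from h import *
snap('top','t13');snap('wrist','w13');tip()
b=cv2.imread('pics/t13.png'); cv2.imwrite('pics/t13c.png',cv2.resize(b[180:270,110:330],None,fx=3.6,fy=3.6,interpolation=cv2.INTER_CUBIC))
```

```text
t 12.82 tip keeper mm [-98.8   2.9  46. ] pitch 2.91 dyaw -0.21 roll 0.26 F [ 0.4 -0.1 -2.3] op 0.243 q [ 0.3   0.81 -0.2   1.96  0.49  0.42 -0.46]
```

View pics/t13c.png

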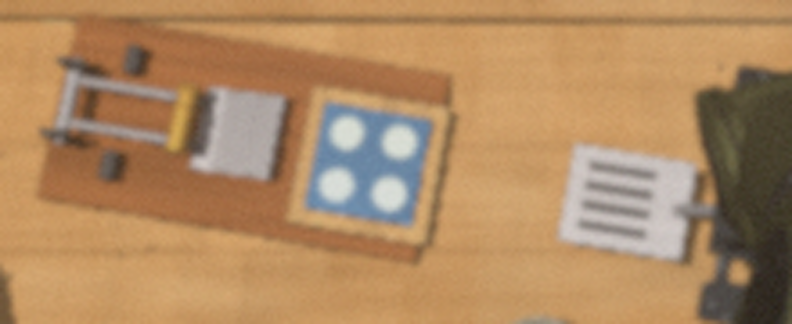

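View pics/w13.png

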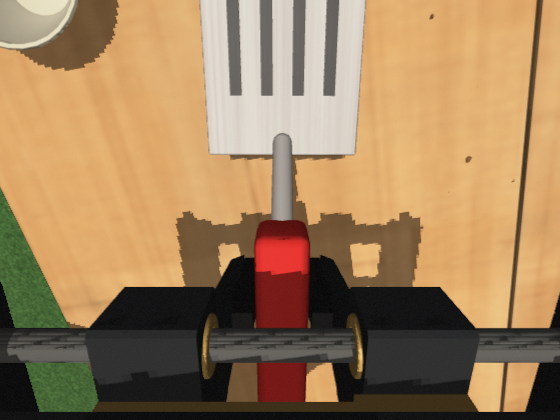

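```bash
cat >> h.py <<'E'
def tile(name):
    a=cv2.imread(f'pics/{name}.png'); hsv=cv2.cvtColor(a,cv2.COLOR_BGR2HSV)
    m=((hsv[...,0]>95)&(hsv[...,0]<120)&(hsv[...,1]>70)).astype(np.uint8); m[:180]=0;m[275:]=0;m[:,:110]=0;m[:,330:]=0
    c=max(cv2.findContours(m,0,2)[0],key=cv2.contourArea); h=cv2.convexHull(c); b=cv2.boxPoints(cv2.minAreaRect(h))
    P=np.array([w2k(x) for x in cast(name,b,.024)]); ctr=P.mean(0); E=np.roll(P,-1,0)-P
    ang=(np.degrees(np.arctan2(E[:,1],E[:,0]))+45)%90-45
    print(name,'tile ctr k mm',(ctr*1000).round(1),'sides',(np.linalg.norm(E,axis=1)*1000).round(1),'yaw vs keeper',ang.round(1))
def board(name):
    a=cv2.imread(f'pics/{name}.png'); hsv=cv2.cvtColor(a,cv2.COLOR_BGR2HSV); return a
E
python3 - <<'E'
from h import *
tile('t13')
q=np.array([(450,75),(415,262),(77,17),(39,195)])/3.6+[110,180]
print('board corners',[(w2k(x)*1000).round(1).tolist() for x in cast('t13',q,.01)])
q=np.array([(134,60),(111,165)])/3.6+[110,180]
print('pillars',[(w2k(x)*1000).round(1).tolist() for x in cast('t13',q,.03)])
q=np.array([(575,145),(558,240)])/3.6+[110,180]
print('blade front',[(w2k(x)*1000).round(1).tolist() for x in cast('t13',q,.048)])
q=np.array([(346,133),(399,142),(388,194),(336,185)])/3.6+[110,180]
D=np.array([w2k(x) for x in cast('t13',q,.024)]);print('dots',(D*1000).round(1).tolist(),(D.mean(0)*1000).round(1))
q=np.array([(316,86),(452,112),(425,246),(289,220)])/3.6+[110,180]
D=np.array([w2k(x) for x in cast('t13',q,.019)]);print('core',(D*1000).round(1).tolist(),(D.mean(0)*1000).round(1))
tip()
E
```

```text
t13 tile ctr k mm [53.6  6.9 24. ] sides [82.9 83.  82.7 82.1] yaw vs keeper [-0.2 -2.1 -0.8 -2. ]
board corners [[1.0, -79.0, 10.0], [1.6, 79.9, 10.0], [319.2, -77.0, 10.0], [317.3, 75.6, 10.0]]
pillars [[258.1, -45.1, 30.0], [258.1, 43.7, 30.0]]
blade front [[-113.2, -31.1, 48.0], [-112.3, 47.1, 48.0]]
dots [[75.2, -14.3, 24.0], [30.8, -14.0, 24.0], [31.8, 29.9, 24.0], [75.1, 29.4, 24.0]] [53.3  7.7 24. ]
core [[108.1, -50.0, 19.0], [-7.2, -46.7, 19.0], [-5.1, 66.5, 19.0], [108.4, 63.5, 19.0]] [51.1  8.3 19. ]
t 12.82 tip keeper mm [-98.8   2.9  46. ] pitch 2.91 dyaw -0.21 roll 0.26 F [ 0.4 -0.1 -2.3] op 0.243 q [ 0.3   0.81 -0.2   1.96  0.49  0.42 -0.46]
```

Run:
```python
from h import *
s,p,Rc=st(); t=w2k(p+Rc@TIP); e=np.array([-.022,.003,.011])
path([(t+(e-t)*k/8,2.0,0) for k in range(1,9)])
```

```text
turn [[0.0007, 0.0025, -0.0006], [0.0, 0.0, 0.0], [0.0, 0.0, 0.0], [0.0, 0.0, 0.0], [0.0, 0.0, 0.0], [0.0, 0.0, 0.0], [0.0, 0.0, 0.0], [0.0, 0.0, 0.0]]
dp [[0.37, 0.03, 0.26], [0.39, -0.0, 0.16], [0.39, -0.0, 0.16], [0.39, -0.0, 0.16], [0.39, -0.0, 0.16], [0.39, -0.0, 0.16], [0.39, -0.0, 0.16], [0.39, -0.0, 0.16]]
```

Call:
move_arm --turn '[[0.0007,0.0025,-0.0006],[0,0,0],[0,0,0],[0,0,0],[0,0,0],[0,0,0],[0,0,0],[0,0,0],[0,0,0],[0,0,0]]' --dp '[[0.37,0.03,0.26],[0.39,0,0.16],[0.39,0,0.16],[0.39,0,0.16],[0.39,0,0.16],[0.39,0,0.16],[0.39,0,0.16],[0.3,0,0.15],[0,0,0],[0,0,0]]' --jaw '[1,1,1,1,1,1,1,1,1,1]'

```text
clock: 13.65
tool_pos: [0.5242, -0.0825, 0.0532]
eef_rot: [0.761, 0.648, -0.014, 0.011]
contact_force: [-0.1, -0.3, -2.0]
opening: 0.242
```

Run:
```python
from h import *
snap('scene','s14');snap('top','t14');tip()
a=cv2.imread('pics/s14.png');b=cv2.imread('pics/t14.png'); cv2.imwrite('pics/s14c.png',np.vstack([cv2.resize(a[205:275,190:340],None,fx=4,fy=4,interpolation=cv2.INTER_CUBIC),cv2.resize(b[190:265,180:330],None,fx=4,fy=4,interpolation=cv2.INTER_CUBIC)]))
```

```text
t 13.75 tip keeper mm [-24.7   2.9  11. ] pitch 2.04 dyaw 0.01 roll -0.03 F [-0.1 -0.8 -1.5] op 0.243 q [ 0.14  0.87 -0.15  1.98  0.48  0.34 -0.57]
```

View pics/s14c.png

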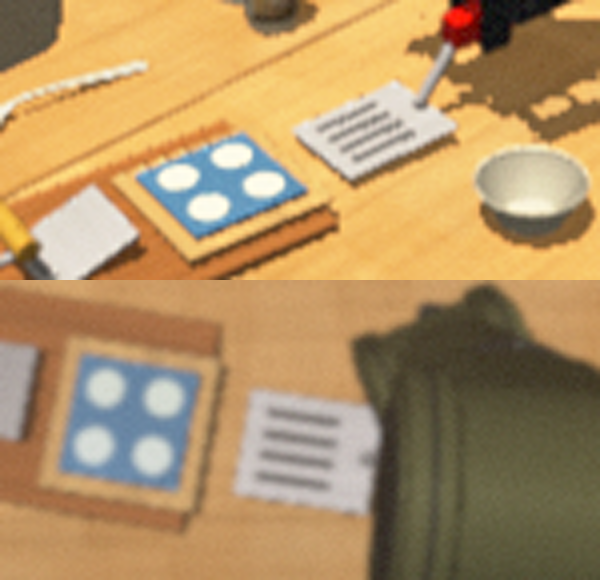

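Call:
move_arm --turn '[[0,0,0],[0,0,0],[0,0,0],[0,0,0],[0,0,0],[0,0,0],[0,0,0],[0,0,0],[0,0,0]]' --dp '[[0.22,0,0],[0.22,0,0],[0.22,0,0],[0.22,0,0],[0.22,0,0],[0.2,0,0],[0.2,0,0],[0.2,0,0],[0,0,0]]' --jaw '[1,1,1,1,1,1,1,1,1]'

```text
clock: 14.5
tool_pos: [0.5282, -0.0518, 0.0528]
eef_rot: [0.764, 0.644, -0.021, 0.015]
contact_force: [-3.3, -18.7, 8.1]
opening: 0.243
```

Run:
```python
from h import *
snap('scene','s15');snap('top','t15');tip();tile('t15')
a=cv2.imread('pics/s15.png');b=cv2.imread('pics/t15.png'); cv2.imwrite('pics/s15c.png',np.vstack([cv2.resize(a[205:275,190:340],None,fx=4,fy=4,interpolation=cv2.INTER_CUBIC),cv2.resize(b[190:265,180:330],None,fx=4,fy=4,interpolation=cv2.INTER_CUBIC)]))
```

```text
t 14.6 tip keeper mm [6.9 3.  7.9] pitch 2.89 dyaw -0.43 roll -0.25 F [ -3.4 -18.5   6.3] op 0.241 q [ 0.06  0.87 -0.13  1.97  0.45  0.35 -0.63]
t15 tile ctr k mm [53.6  6.6 24. ] sides [83.5 83.1 83.3 82.1] yaw vs keeper [-0.2 -2.1 -0.8 -2. ]
```

View pics/s15c.png

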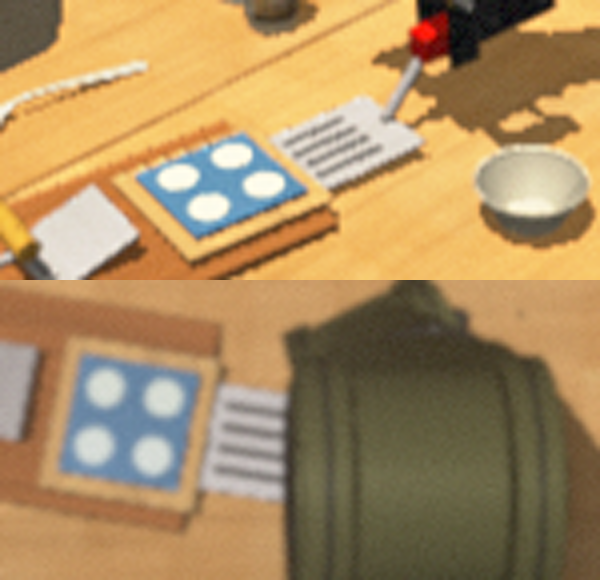

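Call:
move_arm --turn '[[0,0,0],[0,0,0],[0,0,0],[0,0,0],[0,0,0],[0,0,0]]' --dp '[[-0.4,0,0],[-0.5,0,0],[-0.5,0,0],[0,0,0],[0,0,0],[0,0,0]]' --jaw '[1,1,1,1,1,1]'

```text
clock: 15.1
tool_pos: [0.5258, -0.0745, 0.0531]
eef_rot: [0.761, 0.648, -0.013, 0.011]
contact_force: [0.1, -0.1, -1.3]
opening: 0.245
```

Run:
```python
from h import *
tip();snap('wrist','w16');snap('scene','s16')
a=cv2.imread('pics/w16.png');
cv2.imwrite('pics/w16c.png',np.hstack([a[100:300,180:380],cv2.imread('pics/w4.png')[100:300,180:380]]))
a=cv2.imread('pics/s16.png');cv2.imwrite('pics/s16c.png',cv2.resize(a[205:275,190:340],None,fx=5,fy=5,interpolation=cv2.INTER_CUBIC))
```

```text
t 15.1 tip keeper mm [-15.2   3.   11. ] pitch 1.9 dyaw 0.1 roll -0.01 F [ 0.1 -0.1 -1.3] op 0.245 q [ 0.13  0.87 -0.16  1.98  0.47  0.34 -0.58]
```

View pics/w16c.png

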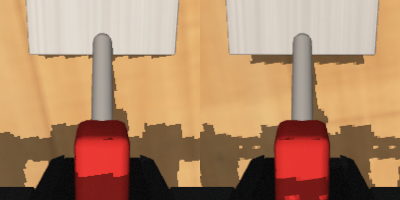

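View pics/s16c.png

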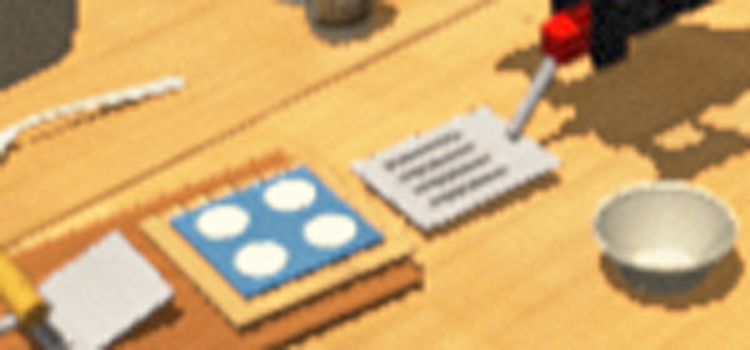

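Call:
move_arm --turn '[[0,0,0],[0,0,0],[0,0,0],[0,0,0],[0,0,0],[0,0,0],[0,0,0],[0,0,0]]' --dp '[[0,0,0.08],[0,0,0.08],[0,0,0.08],[0,0,0.08],[0,0,0.06],[0,0,0],[0,0,0],[0,0,0]]' --jaw '[1,1,1,1,1,1,1,1]'

```text
clock: 15.87
tool_pos: [0.5255, -0.0759, 0.0437]
eef_rot: [0.762, 0.648, -0.013, 0.011]
contact_force: [0.3, -0.2, -2.4]
opening: 0.245
```

Run:
```python
from h import *
tip();show()
```

```text
t 15.87 tip keeper mm [-16.7   3.    1.3] pitch 1.99 dyaw 0.06 roll -0.03 F [ 0.3 -0.2 -2.4] op 0.245 q [ 0.12  0.89 -0.14  1.98  0.48  0.32 -0.59]
t 15.87 p [ 0.5255 -0.0759  0.0437] yaw 80.76 xz [-0.035 -0.    -0.999] F [ 0.3 -0.2 -2.4] M [-0.11 -0.09 -0.04] op 0.245 q [ 0.12  0.89 -0.14  1.98  0.48  0.32 -0.59]
```

Call:
move_arm --turn '[[0,0,0],[0,0,0],[0,0,0],[0,0,0]]' --dp '[[0,0,0.07],[0,0,0],[0,0,0],[0,0,0]]' --jaw '[1,1,1,1]'

```text
clock: 16.2
tool_pos: [0.5256, -0.076, 0.0421]
eef_rot: [0.762, 0.648, -0.013, 0.011]
contact_force: [1.0, -0.4, 0.1]
opening: 0.243
```

Run:
```python
from h import *
tip()
```

```text
t 16.2 tip keeper mm [-16.7   2.9  -0.3] pitch 1.98 dyaw 0.06 roll -0.01 F [ 1.  -0.4  0.1] op 0.243 q [ 0.12  0.89 -0.14  1.98  0.48  0.31 -0.59]
```

Call:
move_arm --turn '[[0,0,0],[0,0,0],[0,0,0],[0,0,0],[0,0,0],[0,0,0],[0,0,0]]' --dp '[[0,0,-0.1],[0,0,-0.1],[0,0,-0.1],[0,0,-0.1],[0,0,-0.08],[0,0,0],[0,0,0]]' --jaw '[1,1,1,1,1,1,1]'

```text
clock: 16.78
tool_pos: [0.5256, -0.0755, 0.0542]
eef_rot: [0.762, 0.648, -0.013, 0.011]
contact_force: [0.3, -0.1, -2.4]
opening: 0.239
```

Run:
```python
from h import *
tip()
```

```text
t 16.78 tip keeper mm [-16.2   2.9  11.8] pitch 1.98 dyaw 0.07 roll -0.01 F [ 0.3 -0.1 -2.4] op 0.239 q [ 0.13  0.87 -0.15  1.98  0.47  0.34 -0.58]
```

Advance 30 mm slowly.

Call:
move_arm --turn '[[0,0,0],[0,0,0],[0,0,0],[0,0,0],[0,0,0],[0,0,0],[0,0,0],[0,0,0],[0,0,0]]' --dp '[[0.16,0,0],[0.16,0,0],[0.16,0,0],[0.16,0,0],[0.16,0,0],[0.16,0,0],[0.16,0,0],[0,0,0],[0,0,0]]' --jaw '[1,1,1,1,1,1,1,1,1]'

```text
clock: 17.53
tool_pos: [0.5287, -0.0519, 0.0532]
eef_rot: [0.763, 0.646, -0.016, 0.012]
contact_force: [-0.8, -6.7, 1.7]
opening: 0.243
```

Run:
```python
from h import *
snap('top','t17');tip();tile('t17');snap('scene','s17');a=cv2.imread('pics/s17.png');cv2.imwrite('pics/s17c.png',cv2.resize(a[205:275,190:340],None,fx=5,fy=5,interpolation=cv2.INTER_CUBIC))
```

```text
t 17.58 tip keeper mm [7.3 3.3 9.8] pitch 2.34 dyaw -0.13 roll -0.14 F [-1.1 -7.7  0.8] op 0.242 q [ 0.07  0.87 -0.14  1.97  0.46  0.35 -0.62]
t17 tile ctr k mm [53.6  7.2 24. ] sides [83.5 83.  83.3 82.1] yaw vs keeper [-0.2 -2.1 -0.8 -2. ]
```

View pics/s17c.png

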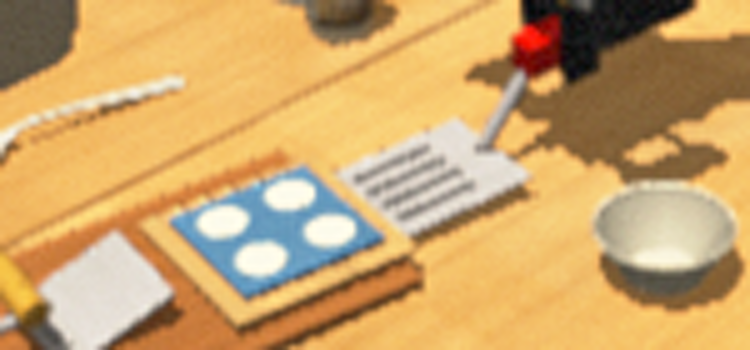

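Call:
move_arm --turn '[[0,0,0],[0,0,0],[0,0,0],[0,0,0],[0,0,0]]' --dp '[[-0.4,0,0],[-0.4,0,-0.03],[0,0,-0.03],[0,0,0],[0,0,0]]' --jaw '[1,1,1,1,1]'

```text
clock: 18.05
tool_pos: [0.5271, -0.067, 0.0552]
eef_rot: [0.762, 0.648, -0.013, 0.011]
contact_force: [-0.8, 0.2, -2.8]
opening: 0.242
```

Run:
```python
from h import *
tip()
```

```text
t 18.05 tip keeper mm [-7.5  2.9 13. ] pitch 1.92 dyaw 0.08 roll -0.0 F [-0.8  0.2 -2.8] op 0.242 q [ 0.11  0.87 -0.16  1.97  0.47  0.34 -0.59]
```

Call:
move_arm --turn '[[0,0,0],[0,0,0],[0,0,0],[0,0,0],[0,0,0],[0,0,0],[0,0,0]]' --dp '[[0.16,0,0],[0.16,0,0],[0.16,0,0],[0.16,0,-0.005],[0.16,0,-0.005],[0,0,0],[0,0,0]]' --jaw '[1,1,1,1,1,1,1]'

```text
clock: 18.63
tool_pos: [0.5301, -0.0473, 0.0547]
eef_rot: [0.761, 0.648, -0.013, 0.011]
contact_force: [0.3, 0.2, -2.2]
opening: 0.241
```

Run:
```python
from h import *
snap('top','t18');tip();tile('t18')
```

```text
t 18.68 tip keeper mm [11.8  3.2 12.3] pitch 2.0 dyaw 0.09 roll -0.03 F [ 0.2 -0.9 -2.2] op 0.242 q [ 0.07  0.87 -0.15  1.97  0.45  0.35 -0.62]
t18 tile ctr k mm [53.6  7.2 24. ] sides [83.5 83.  83.3 82.1] yaw vs keeper [-0.2 -2.1 -0.8 -2. ]
```

Call:
move_arm --turn '[[0,0,0],[0,0,0],[0,0,0],[0,0,0],[0,0,0],[0,0,0],[0,0,0],[0,0,0],[0,0,0],[0,0,0]]' --dp '[[0.2,0,-0.006],[0.2,0.01,-0.006],[0.2,0.01,-0.006],[0.2,0.01,-0.006],[0.2,0.01,-0.006],[0.2,0.01,-0.006],[0.2,0.01,-0.006],[0.2,0.01,-0.006],[0,0,0],[0,0,0]]' --jaw '[1,1,1,1,1,1,1,1,1,1]'

```text
clock: 19.52
tool_pos: [0.5385, -0.0076, 0.0546]
eef_rot: [0.761, 0.648, -0.013, 0.011]
contact_force: [0.2, -0.4, -1.8]
opening: 0.244
```

Run:
```python
from h import *
snap('top','t19');tip();tile('t19');snap('scene','s19')
a=cv2.imread('pics/s19.png');b=cv2.imread('pics/t19.png'); cv2.imwrite('pics/s19c.png',np.vstack([cv2.resize(a[205:275,170:320],None,fx=4,fy=4,interpolation=cv2.INTER_CUBIC),cv2.resize(b[180:255,130:280],None,fx=4,fy=4,interpolation=cv2.INTER_CUBIC)]))
```

```text
t 19.57 tip keeper mm [52.4  1.4 12.2] pitch 1.95 dyaw 0.1 roll -0.02 F [ 0.3  0.3 -2.6] op 0.242 q [-0.    0.87 -0.15  1.95  0.43  0.36 -0.66]
t19 tile ctr k mm [93.1  5.7 24. ] sides [82.4 84.4 82.2 83.4] yaw vs keeper [ 2.  -0.2  1.3 -0.2]
```

View pics/s19c.png

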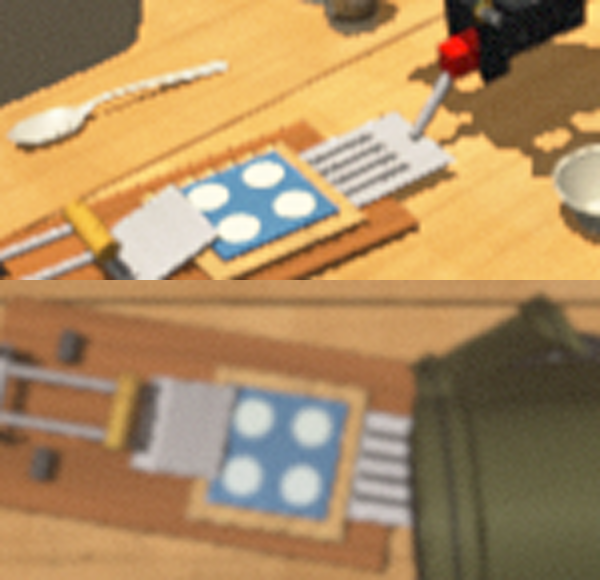

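Call:
move_arm --turn '[[0,0,0],[0,0,0],[0,0,0],[0,0,0],[0,0,0],[0,0,0],[0,0,0],[0,0,0],[0,0,0],[0,0,0]]' --dp '[[0.2,0.014,-0.006],[0.25,0.015,-0.008],[0.25,0.015,-0.008],[0.25,0.015,-0.008],[0.25,0.015,-0.008],[0.25,0.015,-0.008],[0.25,0.015,-0.008],[0.25,0.015,-0.008],[0.25,0.015,-0.008],[0,0,0]]' --jaw '[1,1,1,1,1,1,1,1,1,1]'

```text
clock: 20.45
tool_pos: [0.5509, 0.0479, 0.0544]
eef_rot: [0.761, 0.649, -0.012, 0.011]
contact_force: [0.3, 0.2, -2.2]
opening: 0.247
```

Run:
```python
from h import *
snap('top','t20');tip();snap('scene','s20')
a=cv2.imread('pics/s20.png');b=cv2.imread('pics/t20.png'); cv2.imwrite('pics/s20c.png',np.vstack([cv2.resize(a[205:305,140:310],None,fx=4,fy=4,interpolation=cv2.INTER_CUBIC),cv2.resize(b[175:255,110:280],None,fx=4,fy=4,interpolation=cv2.INTER_CUBIC)]))
```

```text
t 20.5 tip keeper mm [109.6  -1.8  12.4] pitch 1.82 dyaw 0.19 roll 0.03 F [-0.2 -0.  -1.7] op 0.245 q [-0.1   0.88 -0.15  1.9   0.39  0.4  -0.72]
```

View pics/s20c.png

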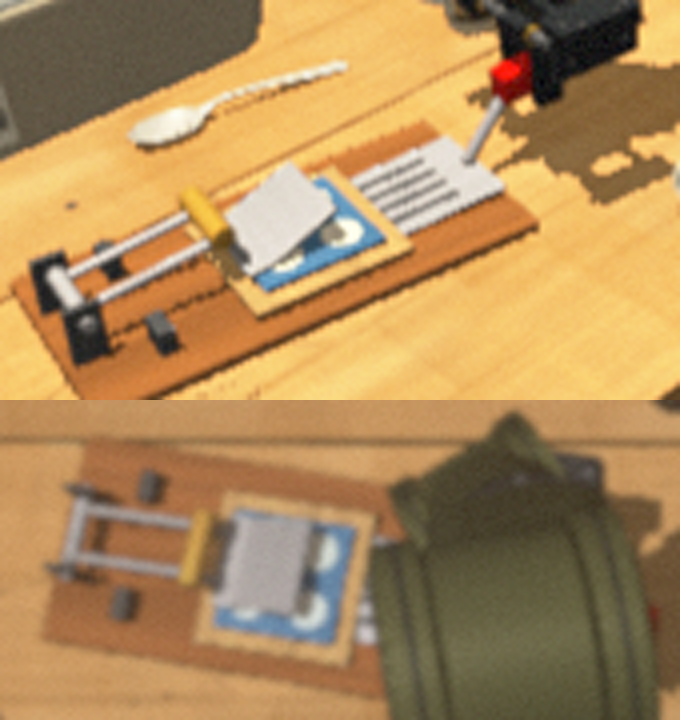

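Run:
```python
from h import *
q=np.array([(228,493-400),(376,517-400),(347,663-400),(197,640-400)])/4+[110,175]
D=np.array([w2k(x) for x in cast('t20',q,.019)]);print((D*1000).round(1).tolist(),(D.mean(0)*1000).round(1))
q=np.array([(92,35),(43,237)])/4+[110,175]
print([(w2k(x)*1000).round(1).tolist() for x in cast('t20',q,.01)])
```

```text
[[202.2, -51.9, 19.0], [89.5, -51.9, 19.0], [89.8, 59.3, 19.0], [202.1, 60.5, 19.0]] [145.9   4.   19. ]
[[315.1, -80.8, 10.0], [317.4, 75.9, 10.0]]
```

Call:
move_arm --turn '[[0,0,0],[0,0,0],[0,0,0],[0,0,0],[0,0,0],[0,0,0],[0,0,0],[0,0,0]]' --dp '[[0.2,0.012,-0.006],[0.25,0.015,-0.008],[0.25,0.015,-0.008],[0.25,0.015,-0.008],[0.25,0.015,-0.008],[0.2,0.01,-0.006],[0,0,0],[0,0,0]]' --jaw '[1,1,1,1,1,1,1,1]'

```text
clock: 21.22
tool_pos: [0.5585, 0.0814, 0.0543]
eef_rot: [0.761, 0.648, -0.012, 0.011]
contact_force: [-0.6, -0.4, -1.4]
opening: 0.246
```

Run:
```python
from h import *
snap('top','t21');tip();snap('scene','s21')
a=cv2.imread('pics/s21.png');b=cv2.imread('pics/t21.png'); cv2.imwrite('pics/s21c.png',np.vstack([cv2.resize(a[205:305,140:310],None,fx=4,fy=4,interpolation=cv2.INTER_CUBIC),cv2.resize(b[175:255,110:280],None,fx=4,fy=4,interpolation=cv2.INTER_CUBIC)]))
```

```text
t 21.27 tip keeper mm [143.7  -3.9  12.3] pitch 1.85 dyaw 0.13 roll 0.02 F [ 0.6  0.3 -1.6] op 0.246 q [-0.15  0.89 -0.16  1.87  0.37  0.43 -0.75]
```

View pics/s21c.png

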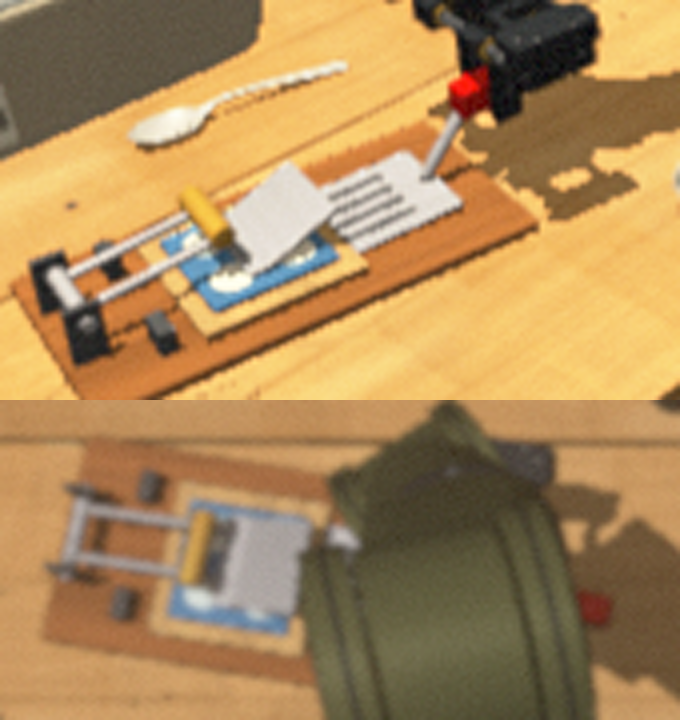

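Call:
move_arm --turn '[[0,0,0],[0,0,0],[0,0,0],[0,0,0],[0,0,0],[0,0,0]]' --dp '[[0.15,0.008,-0.005],[0.15,0.008,-0.005],[0.15,0.008,-0.005],[0.15,0.008,-0.005],[0,0,0],[0,0,0]]' --jaw '[1,1,1,1,1,1]'

```text
clock: 21.82
tool_pos: [0.5613, 0.0949, 0.0543]
eef_rot: [0.761, 0.648, -0.013, 0.011]
contact_force: [-0.3, -1.7, -1.4]
opening: 0.239
```

Run:
```python
from h import *
tip()
```

```text
t 21.82 tip keeper mm [157.7  -4.7  12. ] pitch 1.93 dyaw 0.1 roll -0.01 F [-0.3 -1.7 -1.4] op 0.239 q [-0.17  0.9  -0.16  1.85  0.37  0.44 -0.77]
```

Call:
move_arm --turn '[[0,0,0],[0,0,0],[0,0,0],[0,0,0],[0,0,0]]' --dp '[[0.1,0,-0.003],[0.1,0,-0.003],[0.06,0,0],[0,0,0],[0,0,0]]' --jaw '[1,1,1,1,1]'

```text
clock: 22.23
tool_pos: [0.5612, 0.0963, 0.0542]
eef_rot: [0.762, 0.647, -0.016, 0.012]
contact_force: [-2.0, -9.6, 1.5]
opening: 0.24
```

Run:
```python
from h import *
snap('top','t22');tip();snap('scene','s22')
a=cv2.imread('pics/s22.png');b=cv2.imread('pics/t22.png'); cv2.imwrite('pics/s22c.png',np.vstack([cv2.resize(a[205:305,140:310],None,fx=4,fy=4,interpolation=cv2.INTER_CUBIC),cv2.resize(b[175:255,110:280],None,fx=4,fy=4,interpolation=cv2.INTER_CUBIC)]))
```

```text
t 22.28 tip keeper mm [158.8  -4.7  10.8] pitch 2.34 dyaw -0.08 roll -0.13 F [-2.2 -9.   1.9] op 0.242 q [-0.18  0.9  -0.15  1.85  0.36  0.45 -0.78]
```

View pics/s22c.png

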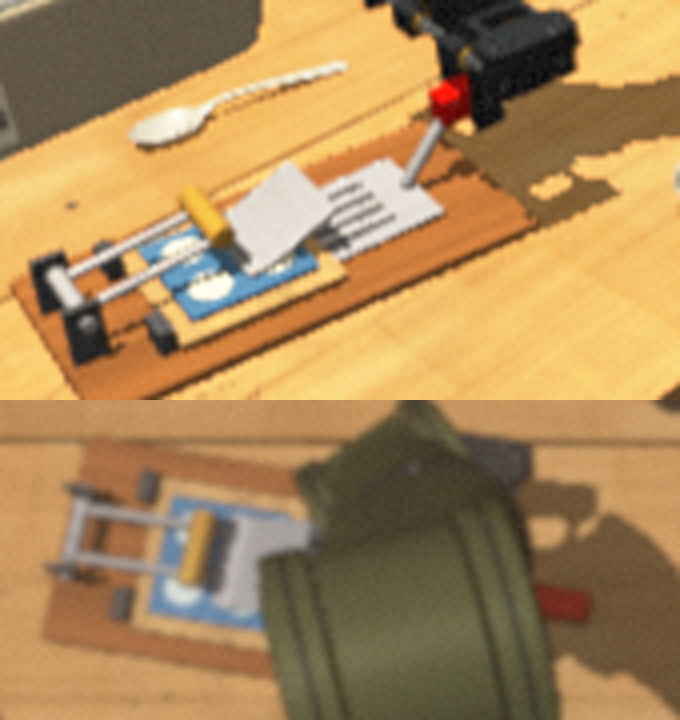

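Call:
move_arm --turn '[[0,0,0],[0,0,0],[0,0,0],[0,0,0],[0,0,0],[0,0,0],[0,0,0],[0,0,0],[0,0,0],[0,0,0]]' --dp '[[-0.12,0,0.003],[-0.12,0,0.003],[-0.15,0,0.005],[-0.2,0,0.007],[-0.3,0,0.01],[-0.5,0,0],[-0.7,0,0],[-0.7,0,-0.1],[-0.7,0,-0.2],[-0.7,0,-0.3]]' --jaw '[1,1,1,1,1,1,1,1,1,1]'

```text
clock: 23.17
tool_pos: [0.5445, -0.0044, 0.0718]
eef_rot: [0.762, 0.648, -0.014, 0.011]
contact_force: [-0.2, -0.3, -2.2]
opening: 0.243
```

Call:
move_arm --turn '[[0,0,0],[0,0,0],[0,0,0],[0,0,0],[0,0,0],[0,0,0],[0,0,0]]' --dp '[[-0.8,0,-0.3],[-0.8,0,-0.2],[-0.8,0,0],[-0.8,0,0],[-0.8,0,0],[-0.8,0,0],[-0.5,0,0]]' --jaw '[1,1,1,1,1,1,1]'

```text
clock: 23.75
tool_pos: [0.5229, -0.1367, 0.0893]
eef_rot: [0.763, 0.646, -0.014, 0.012]
contact_force: [1.6, 0.4, -1.9]
opening: 0.247
```

Run:
```python
from h import *
snap('top','t23');tip();snap('scene','s23')
a=cv2.imread('pics/s23.png');b=cv2.imread('pics/t23.png'); cv2.imwrite('pics/s23c.png',np.vstack([cv2.resize(a[205:305,140:310],None,fx=4,fy=4,interpolation=cv2.INTER_CUBIC),cv2.resize(b[175:255,110:280],None,fx=4,fy=4,interpolation=cv2.INTER_CUBIC)]))
```

```text
t 23.8 tip keeper mm [-80.2  -5.1  46.1] pitch 2.25 dyaw -0.33 roll -0.08 F [-0.4 -2.1 -2.7] op 0.243 q [ 0.28  0.82 -0.21  1.94  0.46  0.44 -0.46]
```

View pics/s23c.png

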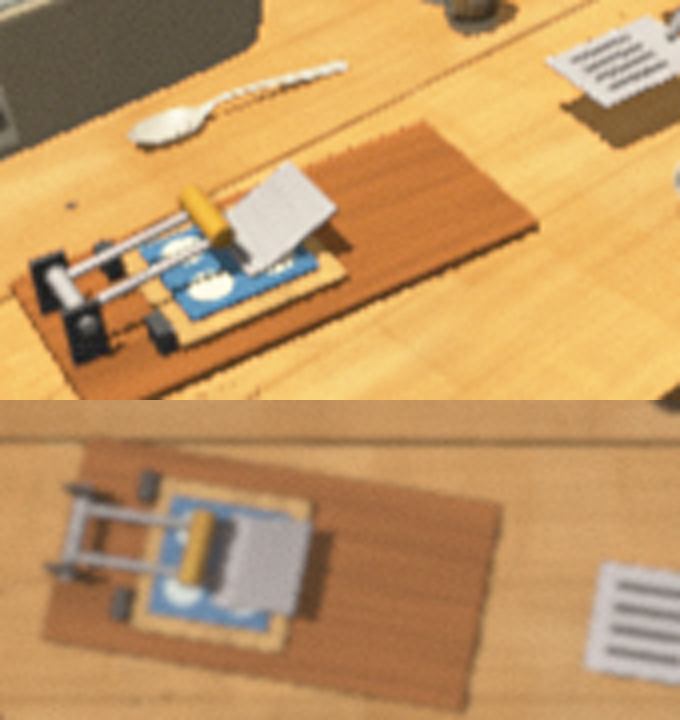

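View pics/t23.png

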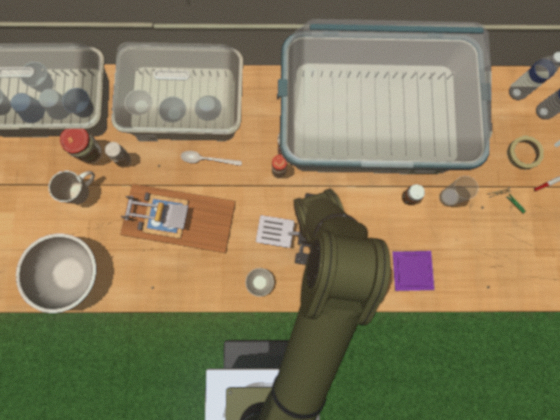

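Run:
```python
from h import *
q=np.array([(164,77),(312,100),(283,250),(135,225)])/4+[110,175]
D=np.array([w2k(x) for x in cast('t23',q,.019)]);print((D*1000).round(1).tolist(),(D.mean(0)*1000).round(1))
tip(); s,p,Rc=st(); t=w2k(p+Rc@TIP); e=np.array([-.15,-.005,.012])
path([(t+(e-t)*k/6,2.2*(1-k/6)-.2,0) for k in range(1,7)])
```

```text
[[251.9, -56.1, 19.0], [139.2, -56.9, 19.0], [138.2, 57.5, 19.0], [249.5, 56.9, 19.0]] [194.7   0.4  19. ]
t 23.85 tip keeper mm [-77.6  -5.2  46.4] pitch 2.15 dyaw -0.28 roll -0.07 F [ 0.3  0.6 -1.9] op 0.241 q [ 0.28  0.82 -0.21  1.94  0.46  0.44 -0.46]
turn [[-0.0002, 0.0014, -0.0008], [0.0, 0.001, 0.0], [-0.0, 0.001, -0.0], [0.0, 0.001, 0.0], [-0.0, 0.001, 0.0], [0.0, 0.001, -0.0]]
dp [[-0.49, 0.03, 0.3], [-0.49, -0.0, 0.28], [-0.49, -0.0, 0.28], [-0.49, -0.0, 0.28], [-0.49, -0.0, 0.27], [-0.49, -0.0, 0.27]]
```

Trivet at (≈195–197, 0.4) mm, near edge 139, square. Now set the turner down.

Call:
move_arm --turn '[[0,0.001,0],[0,0.001,0],[0,0.001,0],[0,0.001,0],[0,0.001,0],[0,0.001,0],[0,0,0],[0,0,0]]' --dp '[[-0.49,0,0.28],[-0.49,0,0.28],[-0.49,0,0.28],[-0.49,0,0.28],[-0.49,0,0.27],[-0.49,0,0.27],[0,0,0],[0,0,0]]' --jaw '[1,1,1,1,1,1,1,1]'

```text
clock: 24.52
tool_pos: [0.5122, -0.2056, 0.0489]
eef_rot: [0.762, 0.648, 0.001, -0.002]
contact_force: [0.3, 0.3, -1.6]
opening: 0.245
```

Run:
```python
from h import *
tip()
```

```text
t 24.52 tip keeper mm [-145.3   -4.9   12.6] pitch -0.21 dyaw 0.02 roll -0.05 F [ 0.3  0.3 -1.6] op 0.245 q [ 0.44  0.9  -0.24  1.91  0.5   0.39 -0.34]
```

Call:
move_arm --turn '[[0,0,0],[0,0,0],[0,0,0],[0,0,0],[0,0,0],[0,0,0],[0,0,0]]' --dp '[[0,0,0.12],[0,0,0.12],[0,0,0.12],[0,0,0.08],[0,0,0.05],[0,0,0],[0,0,0]]' --jaw '[1,1,1,1,1,1,1]'

```text
clock: 25.1
tool_pos: [0.5125, -0.2055, 0.0369]
eef_rot: [0.762, 0.648, 0.001, -0.001]
contact_force: [0.3, 0.5, -1.2]
opening: 0.242
```

Run:
```python
from h import *
tip()
```

```text
t 25.1 tip keeper mm [-145.1   -5.1    0.6] pitch -0.2 dyaw 0.09 roll -0.02 F [ 0.3  0.5 -1.2] op 0.242 q [ 0.43  0.92 -0.23  1.91  0.51  0.37 -0.35]
```

Call:
move_arm --turn '[[0,0,0],[0,0,0],[0,0,0],[0,0,0],[0,0,0],[0,0,0],[0,0,0],[0,0,0]]' --dp '[[0,0,0.01],[0,0,0],[0,0,0],[0,0,0],[0,0,0],[0,0,0],[0,0,0],[0,0,0]]' --jaw '[0.4,0.2,0,-0.2,-0.4,-0.4,-0.4,-0.4]'

```text
clock: 25.77
tool_pos: [0.5124, -0.206, 0.0366]
eef_rot: [0.762, 0.648, 0.001, -0.001]
contact_force: [0.1, 0.9, 0.3]
opening: 0.697
```

Run:
```python
from h import *
show();snap('wrist','w25')
```

```text
t 25.77 p [ 0.5124 -0.206   0.0366] yaw 80.76 xz [ 0.003 -0.    -1.   ] F [0.1 0.9 0.3] M [-0.06 -0.1   0.  ] op 0.697 q [ 0.43  0.92 -0.23  1.91  0.51  0.37 -0.35]
```

View pics/w25.png

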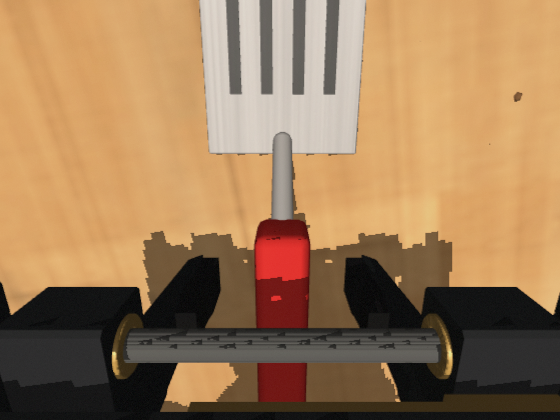

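Released cleanly, turner flat. Retreat straight up.

Call:
move_arm --turn '[[0,0,0],[0,0,0],[0,0,0],[0,0,0],[0,0,0],[0,0,0],[0,0,0],[0,0,0],[0,0,0],[0,0,0]]' --dp '[[0,0,-0.3],[0,0,-0.5],[0,0,-0.8],[0,0,-0.8],[0,0,-0.8],[0,0,-0.8],[-0.8,0,-0.8],[-0.9,0,0],[-0.9,0,0],[0,0,0]]' --jaw '[-0.4,-0.4,-0.4,-0.4,-0.4,-0.4,-0.4,-0.4,-0.4,-0.4]'

```text
clock: 26.65
tool_pos: [0.5001, -0.2767, 0.1571]
eef_rot: [0.764, 0.645, -0.001, 0.0]
contact_force: [-0.4, -0.0, 0.1]
opening: 0.698
```

Run:
```python
from h import *
show();snap('wrist','w26');snap('scene','s26');snap('top','t26')
a=cv2.imread('pics/s26.png');cv2.imwrite('pics/s26c.png',cv2.resize(a[160:310,130:390],None,fx=3,fy=3,interpolation=cv2.INTER_CUBIC))
```

```text
t 26.65 p [ 0.5001 -0.2767  0.1571] yaw 80.34 xz [-0.002 -0.    -1.   ] F [-0.4 -0.   0.1] M [-0.06 -0.05  0.01] op 0.698 q [ 0.64  0.75 -0.38  1.8   0.42  0.67 -0.14]
```

View pics/s26c.png

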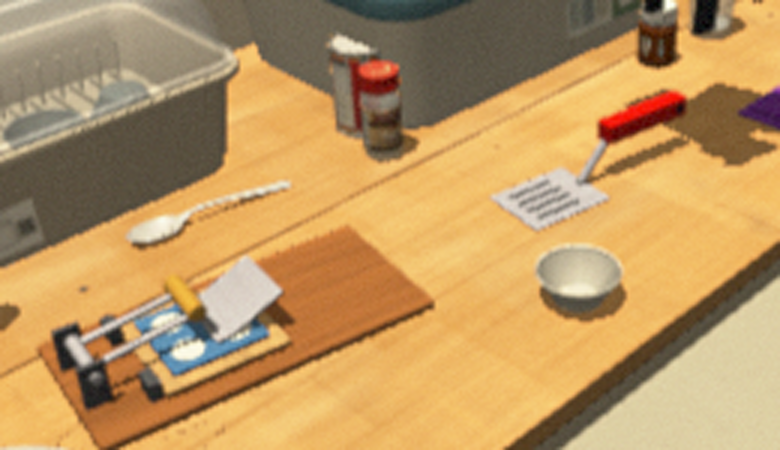

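View pics/t26.png

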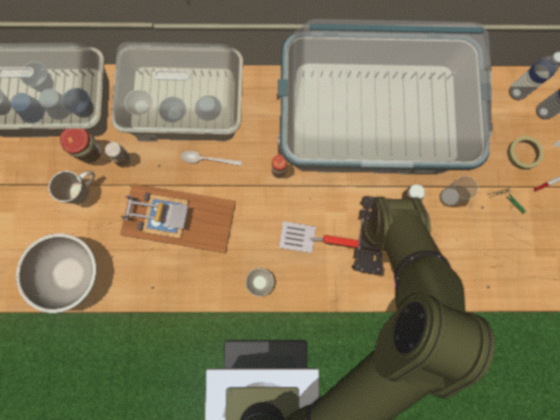

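Run:
```python
from h import *
print(r.finish_job())
```

```text
the job is handed in; nothing more can be done
None
```

The trivet lies blue side up, home at the back stop with the weighted arm resting on it. The turner stands on its blade on the free worktop, clear of everything. I handed the job in at about 27 s of the 61 s allowed.

**What I did:** I gripped the turner by its handle and slid the blade under the trivet's rim. I pushed the trivet up to the board's front edge, flipped it over that edge, then pushed it along the board under the arm.

**Last checks:**
- **Position:** The trivet's centre measured about 195 mm behind the front edge and 0.4 mm off the board's middle line. Its near edge was at about 139 mm, and it sat within about 1° of square. The centre reads about 2 mm short of the 197 mm target because the top camera measured the trivet a few mm too small.
- **At the stop:** At the end of the push the force rose to about 10 N, which showed it was against the stop. Pictures after pulling the turner back show no movement.
- **Bystanders:** By eye, the final pictures show the jars, bowl and spoon where they started. Only the turner touched the trivet.

**What went wrong:** On the way onto the board, the blade caught the board's front face twice, at about 18 N and 8 N, because it was too low. I backed off, raised it slightly and it went in. The trivet did not move either time. My tip positions also differed from the top camera by about 5 to 10 mm, so I placed the blade relative to the trivet in the pictures and used force to find the stop.

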